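Gang up test tiles in the swing-arm stack clamp

ROBOT

A 6-joint arm with a two-finger parallel gripper is mounted at the origin on a cart in front of the work surface, level with it; the furniture and walls round the work are solid. World frame = base frame: x ahead of the robot, y to its left, z up, the work surface at z = 0. Lengths are in m, angles in degrees, forces in N, time in s.
With the tool pointing down it reaches from about 0.25 to 0.725 m from the base axis. Payload 9.7 kg.
Tool frame: the origin (TCP) lies at the very end of the fingers, on their centre line; the grasp point (between the pads) lies 19 mm behind it; z points along the fingers, y is the line along which they close (so a half turn about z gives the same grasp; the last joint's range is limited). The gripper opens to 85 mm and grips with 20 to 120 N. Pads are 22 mm wide; open, the fingers measure 114 mm over their backs; the gripper's body (76 mm by 85 mm) begins 54 mm behind the grasp point. The pads swing forward as they close: fully open they stand 13 mm farther back than shut.
Start: joints at [73.969, 4.979, 10.078, 95.1, 0, 90], TCP at [0.152, 0.529, 0.231] pointing down, gripper open.
Joint ranges: [-179.16, 179.16], [-48.56, 103.87], [-65.8, 70.77], [-126.05, 130.52], [-82.76, 87.17], [-180, 180]. Speed limits (degrees/s): [127.2, 127.2, 147.25, 180, 180, 180].

INTERFACE

Orientations are given as [roll, pitch, yaw] about the fixed x, y, z axes, in that order (R = Rz(yaw) Ry(pitch) Rx(roll)).
In Python, from workcell import bot gives the robot as it stands.
- The arm moves only by the tool arm_command, never from a script. Its argument "series" is a list of rows, each a list of 4 numbers: the shift along the tool's x, y, z in m, then the turn about the tool's z in rad. A call has exactly 5 rows; each row is the pose to reach, as a shift and turn from the pose commanded when the call began, along the tool's axes at that moment; what a row does not reach only later rows make up. A row lasts 1/10 s, in which the tool goes at most 50 mm and 8.59 degrees, less where a joint would pass 70% of its speed; a pose out of reach is approached as far as the arm can. A call with a gripper value outside its range is refused whole. "hand" is the finger opening in m, from 0 to 0.0854, set as the call begins (left out, the last holds). The fingers move at their own pace and stop on an object; "grip_force" is the grip in N (left out, the last holds). Time passes only in rows, so rows that repeat a pose let the fingers close, or fill a call up. It gives the time, the measured TCP pose, the force, the opening and the grip force at its end, in the units of the state.
- bot.get_obs(): the state, without advancing time (a new reading comes with each control period).
- bot.camera(name): name is "scene" or "top"; returns a dict with "color" (420x560x3 uint8, blue, green, red), "camera_matrix" (3x3 intrinsics, pixels), "xyz" and "orientation" of the camera in the world. Camera axes: x right, y up, looking along -z (the intrinsics and any distortion apply to the point x, -y, -z); pixel columns grow to the right and rows downward; lengths in m; the calibration is good to about 2 mm. A picture is of the moment at which its call begins. There is no depth.
- bot.job_done(): hands the job in; it is judged then, once.
Trained networks look in the newest picture that a camera, given by its name, has taken for a name from the list of things; names that differ only in an ending like _2 or _b are one class to them, and where a whole thing is asked for, a point or a joint stands for the part that bears it (a point fixed in the world has none). Each returns a list of dicts, best first, with "confidence" (0 to 1); they miss things now and then, are a little off and sometimes report something else, mostly with a low value. They report only what shows in the picture. A call takes as long as a camera call. They do not tell look-alikes from the thing itself.
- bot.find_in(camera, target): "location" ([column, row] in pixels, amid what is visible of it).
- bot.mark_of(camera, target): "location" ([column, row] in pixels: a listed point, or the origin of a listed thing).
The state is a dict: "time": time; "q": joint angles; "qd": joint speeds; "joint_efforts": joint torques, N m; "ee_pos": TCP position; "tcp_rot": TCP orientation; "wrist_force": force on the tool from outside, world axes, zero at the start; "torque": the same for the moment, N m; "opening": finger opening in m; "grasp_force": force on a finger pad.
Only numpy, scipy, OpenCV 4.12 (cv2) and the standard library are available. Lean on these libraries where they do the work, as an engineer would, in place of code of your own. Each camera call takes 0.05 s, during which the arm holds its last target. There are 200 camera calls.

TASK

Gang up the fired test tiles for edge grinding: stack all the tiles lying on the bench flat and square on the middle of the clamp's cork bed, long sides along the bed's longer side, and lay the oval rubber rib on top as packing. With the arm swung in against its stop over the stack, the knurled collar on the threaded post must be spun to where the pad hangs about 5 mm clear above the rib; only then turn the black hand knob on the arm clockwise until the pad just touches the rib, and add a quarter turn, no more, so that no tile cracks. Do not disturb the jar, the cup or the hook tool near the tiles.

Things in the scene. Friction and masses are not known exactly. Their poses are not given: they have to be found in the camera images.
- clamp: swing-arm stack clamp: wooden base board 230 (x) x 290 (y) x 16 mm screwed to the bench, origin at its underside. In this frame the bed's centre is at y = -65 mm and a vertical threaded post (16 mm thick, top 150 mm above the bench, on an 80 mm square flange) at y = +65 mm, both at x = 0; the board runs from y = -180 to +110. Yaw within 0.25 rad
- bed (a point): centre of the bed, a cork inlay flush with the top of the board, 16 mm above the bench; it is 78 mm along the clamp's x and 64 mm along its y
- tile_1_c (a point): glazed test tile, a flat block 56 x 32 x 8.5 mm, 35 g; the point is its centre (half-way up), x along its 56 mm side, z up; it may be absent
- tile_2_c (a point): glazed test tile, a flat block 56 x 32 x 8.5 mm, 35 g; the point is its centre (half-way up), x along its 56 mm side, z up; it may be absent
- tile_3_c (a point): glazed test tile, a flat block 56 x 32 x 8.5 mm, 35 g; the point is its centre (half-way up), x along its 56 mm side, z up; it may be absent
- tile_4_c (a point): glazed test tile, a flat block 56 x 32 x 8.5 mm, 35 g; the point is its centre (half-way up), x along its 56 mm side, z up; it may be absent
- tile_5_c (a point): glazed test tile, a flat block 56 x 32 x 8.5 mm, 35 g; the point is its centre (half-way up), x along its 56 mm side, z up; it may be absent
- rib_c (a point): rubber potter's rib, a flat oval 80 x 58 x 8 mm, 35 g; the point is its centre (half-way up), its 58 mm width lies along x and its 80 mm length along y
- collar_c (a point): centre of the knurled steel collar, 38 mm across and 22 mm high, on the threaded post on top of the arm; it travels with the arm (133.5 mm above the bench at collar 0). The bare rod stands up through it, 5 to 42 mm above the collar's top
- collar (a joint): turn of the collar, rad, grows clockwise seen from above. A spring holds the arm up against the collar: collar, arm, knob and pad all descend 12 mm per clockwise turn (1.91 mm per rad) and rise again anticlockwise; range 0 to 19.9, stays where left, about 0.06 N m to turn
- strap (a joint): swing of the grey arm about the post, rad: 0 = against its stop, pointing to the clamp's -y with the clamp screw (130 mm out) over the bed's centre; grows anticlockwise from above to 1.9, at 1.57 it points to the clamp's +x. Stays where left, about 0.1 N m. To swing it, grip the knob and carry it round the post on a 130 mm radius, the gripper turning with the arm
- strap_under (a point): point on the underside of the arm, 100 mm out from the post; the arm is 14 mm thick and 26 mm wide. With the knob at 0 the pad hangs 18 mm below it
- knob_c (a point): centre of the black fluted hand knob on top of the clamp screw, 36 mm across and 20 mm high in its gripping part, on the screw axis, 153.5 mm above the bench with collar and knob at 0; its lower edge is 25 mm above the arm's top with the knob at 0 and sinks with the screw
- knob (a joint): turn of the knob in rad, grows clockwise from above; screw, knob and pad descend 8 mm per turn (1.27 mm per rad); range 0 to 9.8, it starts almost fully backed off (0 to 0.6); stays where it is left
- pad_face (a point): centre of the lower face of the round rubber pad (24 mm across) under the clamp screw; it is 86.5 mm above the bench with collar and knob at 0
- pad (a joint): how far the sprung pad is pushed up into its screw, m: 0 while it hangs free; once the pad touches the rib it grows with the turning, 1.6 to 2 mm for a quarter turn of the knob (the rubber gives the rest); spring 4 N per mm, 4 mm at most
- stain_jar: bystander: small round jar, 62 mm across, 68 mm high, origin at its underside
- cup: bystander: unglazed cup, 72 mm across, 77 mm high, origin at its underside
- hook: bystander: small hook-shaped trimming tool lying flat, 65 x 87 x 12 mm, origin at its underside
There are look-alikes about, which are no part of the job. What is shaped like the part that bears tile_2_c but pink or turquoise is not meant.

How it is judged:
By the outcome, as a careful person would: the job done as asked, in the order asked, and still so for the second after the job is handed in, with the robot touching nothing.
Of tile_1, tile_2, tile_3, tile_4, tile_5 only 3 to 5 are there at a start; the rules pass over those that are not, and their reading is None.
At some moment in a run one of rib may be knocked a few centimetres aside while the robot is not near it.
Once in a run the grip may slacken for a moment while it holds something.
It also fails if it takes over 210 s, if anything falls off the work surface, if the arm or the gripper's body presses on something with over 40 N, if the wrist force passes 120 N, or if a joint passes its speed limit or range.

## Working session

There is one attempt and no reset: what is moved stays moved. The work goes in short steps, Python scripts to look and compute and a tool call to move; the robot and the scene stay as the last step left them, time stands still between calls to the robot, and variables do not carry over. Pictures are saved under pics/ and viewed, at most 14 in all, crops included, and the job is handed in when it is done.

Besides the shell and the picture viewer there is one more tool, called in YAML: its name, and indented under it one key for each argument. arm_command: Moves the arm, as the interface text tells. Its arguments: {"type":"object","properties":{"series":{"type":"array"},"hand":{"type":"number"},"grip_force":{"type":"number"}},"required":["series"]}

```bash
mkdir -p pics; ls; cat > h.py <<'E'
from workcell import bot
import numpy as np, cv2
from scipy.spatial.transform import Rotation as R
def cam(n,save=None):
    c=bot.camera(n)
    if save: cv2.imwrite('pics/'+save,c['color'])
    return c
def rot(c):
    o=np.array(c['orientation'],float)
    return o if o.shape==(3,3) else (R.from_euler('xyz',o,degrees=True).as_matrix() if o.size==3 else R.from_quat(o).as_matrix())
def world(c,p,z):
    K=np.array(c['camera_matrix']); d=np.linalg.inv(K)@[p[0],p[1],1.]
    d=rot(c)@[d[0],-d[1],-d[2]]; o=np.array(c['xyz'])
    return o+d*(z-o[2])/d[2]
def pix(c,w):
    v=rot(c).T@(np.array(w)-c['xyz']); v=np.array([v[0],-v[1],-v[2]])
    q=np.array(c['camera_matrix'])@v; return q[:2]/q[2]
E
python3 - <<'E'
from h import *
for n in ('scene','top'):
    c=cam(n,n+'0.png'); print(n,c['camera_matrix'],c['xyz'],c['orientation'],[k for k in c])
    for t,z in [('clamp',0),('bed',.016),('tile_1_c',.004),('rib_c',.004),('collar_c',.133),('knob_c',.153),('pad_face',.086),('strap_under',.1),('stain_jar',0),('cup',0),('hook',0)]:
        for d in bot.mark_of(n,t)[:7]: print(t,np.round(d['location'],1),round(d['confidence'],2),np.round(world(c,d['location'],z)[:2],4))
o=bot.get_obs(); print(o)
E
```

```text
pics
scene [[388.12888298   0.         275.80720728]
 [  0.         388.12888298 210.07921828]
 [  0.           0.           1.        ]] [ 0.0917278  -0.95123669  0.66387025] [ 60.17349798  -1.28880921 -30.50166975] ['color', 'camera_matrix', 'xyz', 'orientation']
clamp [217.1 223.7] 0.93 [0.481  0.0527]
clamp [303.4 261.7] 0.67 [ 0.6131 -0.2478]
bed [227.7 229.6] 0.68 [ 0.4866 -0.0186]
tile_1_c [284.5 312.9] 0.75 [ 0.4612 -0.3933]
rib_c [194. 188.] 0.48 [0.5026 0.3224]
collar_c [206.7 185.1] 0.83 [0.4633 0.0742]
knob_c [246.5 172.9] 0.47 [0.5923 0.0587]
pad_face [244.5 187.2] 0.57 [0.6005 0.0919]
strap_under [238.3 184.8] 0.64 [0.5781 0.0919]
stain_jar [333.  249.2] 0.84 [ 0.7234 -0.24  ]
stain_jar [313.6 288.6] 0.47 [ 0.5731 -0.3535]
cup [359.  319.4] 0.61 [ 0.6038 -0.4921]
cup [247.5 173.3] 0.57 [0.7441 0.3557]
hook [361.3 282.8] 0.41 [ 0.6955 -0.3958]
hook [316.2 292.6] 0.26 [ 0.5701 -0.369 ]
hook [361.7 315.4] 0.22 [ 0.6179 -0.4854]
top [[454.78406186   0.         288.45329437]
 [  0.         454.78406186 205.12209587]
 [  0.           0.           1.        ]] [ 0.49755006 -0.
[... 594 characters left out ...]
369.3 173.3] 0.38 [ 0.6978 -0.4042]
{'time': 1.2, 'q': array([7.39686233e+01, 4.97788055e+00, 1.00779163e+01, 9.51000138e+01,
       1.35365557e-03, 8.99997407e+01]), 'qd': array([-0.04839247, -0.00691155,  0.00747811,  0.00538707, -0.06607872,
       -0.08483337]), 'joint_efforts': array([-8.02389945e-05, -5.20101535e+01,  4.64862120e+01,  1.86628989e-03,
       -4.94159372e-05, -4.64535375e-06]), 'ee_pos': array([0.15188073, 0.52860279, 0.23129126]), 'tcp_rot': array([ 1.79999978e+02, -1.35365547e-03,  1.63968883e+02]), 'wrist_force': array([ 0.12936593, -0.08718662, -0.47189643]), 'torque': array([-0.08070779, -0.02248041,  0.01370099]), 'grasp_force': 0.0, 'opening': 0.08540447821528725}
```

View top.

```bash
python3 - <<'E'
import cv2
for n in ('scene','top'): cv2.imwrite(f'pics/{n}0b.png',cv2.resize(cv2.imread(f'pics/{n}0.png'),(800,600),interpolation=2))
E
```

```text
(no output)
```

View pics/top0b.png

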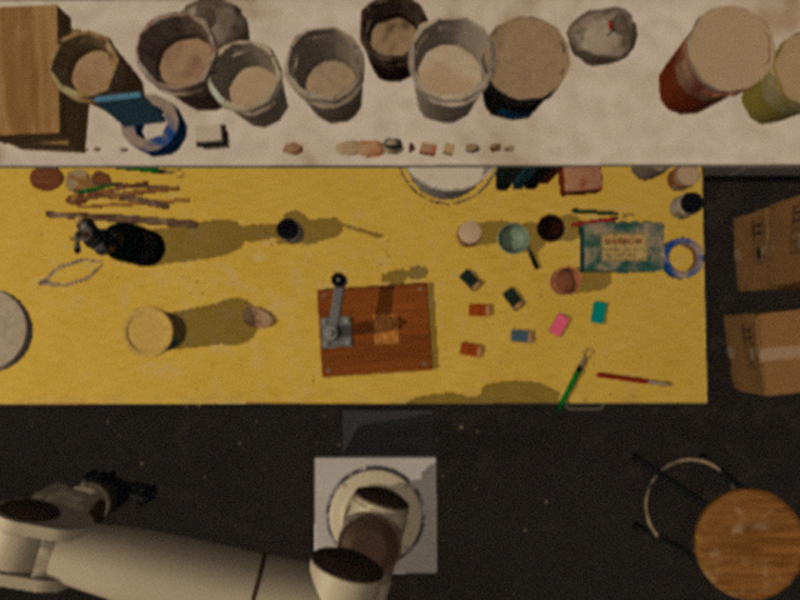

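View pics/scene0b.png

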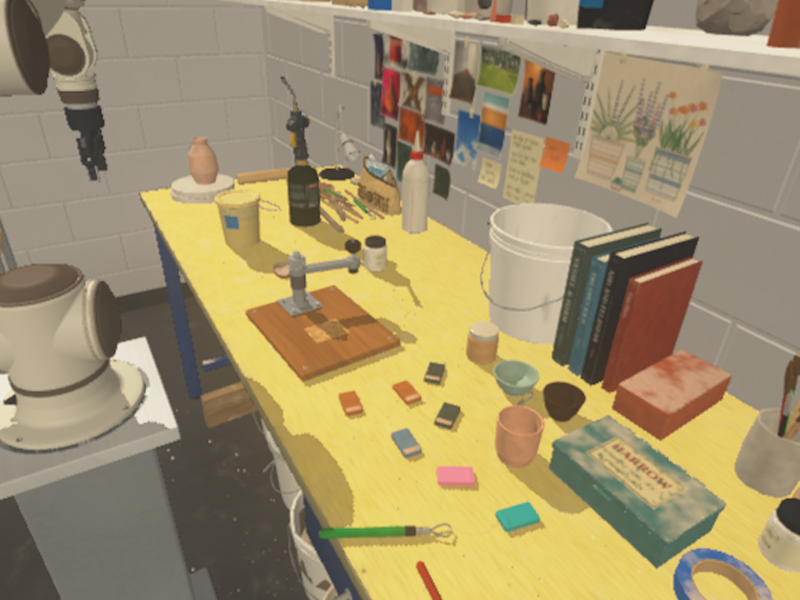

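The top view (800 px scale) shows five tiles: orange at (480,310) and (471,349), dark green at (471,279) and (513,298), and blue at (522,336). The look-alikes are pink at (559,324) and turquoise at (599,312). The rib is the pinkish oval at (262,318), the jar is at (470,233) and the cup at (565,280). The arm points to +x, with the knob at (338,280). The five orange, green and blue ones fit the description, so I'll check them in one enlarged crop.

```bash
python3 - <<'E'
import cv2,numpy as np
a=cv2.imread('pics/top0.png')[140:270,310:440]; b=cv2.imread('pics/scene0.png')[220:375,225:400]
a=cv2.resize(a,(400,400),interpolation=2); b=cv2.resize(b,(400,354),interpolation=2)
im=np.zeros((600,800,3),np.uint8); im[:400,:400]=a; im[:354,400:]=b
t=cv2.imread('pics/top0.png'); c=cv2.resize(t[190:270,160:310],(375,200),interpolation=2); im[400:,:375]=c
s=cv2.imread('pics/scene0.png'); c=cv2.resize(s[165:270,160:290],(297,240),interpolation=2); im[358:598,440:737]=c
cv2.imwrite('pics/crop1.png',im)
h=cv2.cvtColor(t,cv2.COLOR_BGR2HSV); 
for p in [(330,196),(336,216),(330,244),(329,195),(359,209),(365,235),(350,260),(345,200),(300,180),(183,222)]: print(p,t[p[1],p[0]],h[p[1],p[0]])
E
```

```text
(330, 196) [20 32 22] [55 96 32]
(336, 216) [  8  46 115] [ 11 237 115]
(330, 244) [ 13  46 113] [ 10 226 113]
(329, 195) [20 31 20] [60 90 31]
(359, 209) [30 36 32] [50 42 36]
(365, 235) [69 66 53] [96 59 69]
(350, 260) [ 52 126 162] [ 20 173 162]
(345, 200) [ 54 131 165] [ 21 172 165]
(300, 180) [ 54 130 165] [ 21 172 165]
(183, 222) [ 80 107 141] [ 13 110 141]
```

View pics/crop1.png

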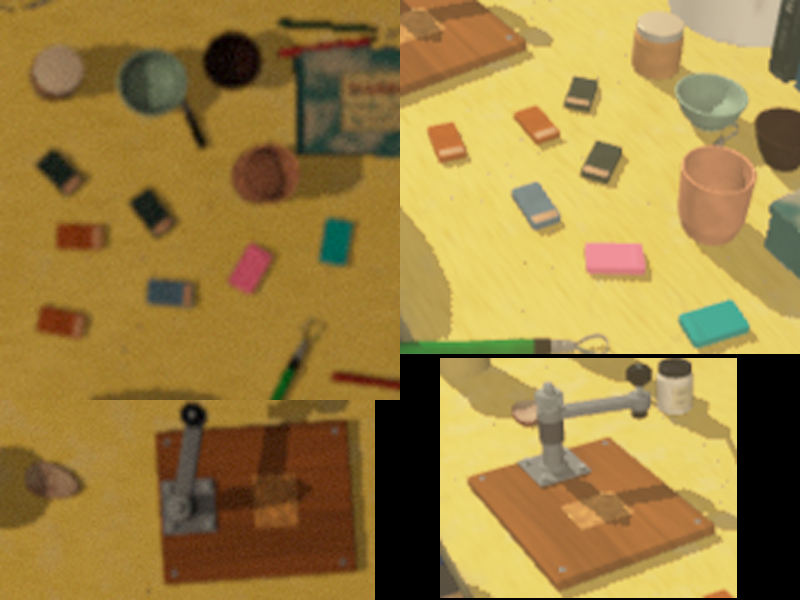

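The crop confirms five tiles with an unglazed end: two orange, two dark green and one blue. The plain pink and turquoise blocks are the decoys. The rib lies left of the clamp at original top pixel (180,222). Next I'll fit the poses.

```bash
cat > fit.py <<'E'
from h import *
from scipy.optimize import minimize
U=6
def score(c):
    im=cv2.GaussianBlur(c['color'],(3,3),0).astype(np.float32)+4; s=im/im.sum(2,keepdims=True)
    return np.linalg.norm(s-np.median(s[230:,250:330].reshape(-1,3),0),axis=2) if 0 else s
def mask(c,ctr,r=22,th=.05):
    s=score(c); x,y=np.round(ctr).astype(int); w=s[y-r:y+r+1,x-r:x+r+1]
    bg=np.median(w.reshape(-1,3),0); d=np.linalg.norm(w-bg,axis=2).astype(np.float32)
    d=cv2.resize(d,None,fx=U,fy=U,interpolation=cv2.INTER_CUBIC)
    m=(d>th).astype(np.uint8); n,l,st,ce=cv2.connectedComponentsWithStats(m)
    k=1+np.argmin([np.hypot(*(ce[i]-m.shape[0]/2))-.02*st[i,4]**.5*6 if st[i,4]>30*U else 1e9 for i in range(1,n)])
    return (l==k).astype(np.uint8),(x-r,y-r)
def poly(kind,p,z0):
    a=p[2]; q=R.from_euler('z',a).as_matrix()
    if kind=='tile': b=np.array([[.028,.016],[.028,-.016],[-.028,-.016],[-.028,.016]]);h=.0085
    else:
        t=np.linspace(0,6.283,24); b=np.c_[.029*np.cos(t),.040*np.sin(t)];h=.008
    return np.array([q@[*v,0]+[p[0],p[1],z] for z in(z0,z0+h) for v in b])
def fit(kind,cams,ctrs,p0,z0=0,yaws=None,th=.05,r=22):
    ms=[mask(c,k,r,th) for c,k in zip(cams,ctrs)]
    def cost(p,full=False):
        out=[]
        for c,(m,o) in zip(cams,ms):
            px=np.array([pix(c,w) for w in poly(kind,p,z0)])
            h=cv2.convexHull((((px-o+.5)*U-.5)*16).astype(np.int32))
            r_=np.zeros_like(m); cv2.fillConvexPoly(r_,h,1,shift=4)
            out.append((r_&m).sum()/max(1,(r_|m).sum()))
        return out if full else -sum(out)
    best=None
    for y in (yaws if yaws is not None else np.arange(0,np.pi,np.pi/8)):
        s=minimize(cost,[p0[0],p0[1],y],method='Nelder-Mead',options=dict(initial_simplex=np.array([[p0[0],p0[1],y],[p0[0]+.006,p0[1],y],[p0[0],p0[1]+.006,y],[p0[0],p0[1],y+.2]]),maxiter=120))
        if best is None or s.fun<best.fun: best=s
    return best.x,cost(best.x,True)
E
python3 - <<'E'
from fit import *
s=bot.camera('scene');t=bot.camera('top')
f=lambda x,y:np.array([310+x*130/400,140+y*130/400])
for n,p in dict(g1=(62,172),g2=(153,212),o1=(81,237),o2=(63,322),b=(172,293)).items():
    w=world(t,f(*p),.008)[:2]; ps=[pix(c,[*w,.004]) for c in (s,t)]
    for cs in ([0,1],[1],[0]):
        x,q=fit('tile',[(s,t)[i] for i in cs],[ps[i] for i in cs],w)
        print(n,cs,np.round(x[:2],4),round(np.degrees(x[2])%180,1),np.round(q,2))
p=np.array([160+52*.4,190+80*.4]); w=world(t,p,.008)[:2]; 
x,q=fit('rib',[t],[p],w,r=26); print('rib t',np.round(x[:2],4),np.degrees(x[2]),q)
print(pix(s,[*w,.004]))
# clamp: board corners from top view, screws etc
im=t['color']; hsv=cv2.cvtColor(im,cv2.COLOR_BGR2HSV).astype(int)
m=((hsv[...,0]<15)&(hsv[...,1]>140)).astype(np.uint8); m[:190]=0;m[275:]=0;m[:,:215]=0;m[:,312:]=0
mm=cv2.resize(m*255,None,fx=4,fy=4,interpolation=2); cn=max(cv2.findContours((mm>127).astype(np.uint8),0,1)[0],key=cv2.contourArea)
b=cv2.boxPoints(cv2.minAreaRect(cn))/4-.375; W=np.array([world(t,v,.016) for v in b]); print(b,W.round(4),W.mean(0))
E
```

```text
g1 [0, 1] [ 0.6143 -0.2501] 49.9 [0.75 0.83]
g1 [1] [ 0.6127 -0.2517] 44.6 [0.84]
g1 [0] [ 0.6161 -0.2467] 51.9 [0.77]
g2 [0, 1] [ 0.5637 -0.3637] 43.0 [0.78 0.8 ]
g2 [1] [ 0.5637 -0.3641] 35.8 [0.81]
g2 [0] [ 0.5664 -0.3606] 43.7 [0.79]
o1 [0, 1] [ 0.5343 -0.2725] 87.2 [0.91 0.9 ]
o1 [1] [ 0.5343 -0.2724] 89.4 [0.91]
o1 [0] [ 0.535  -0.2726] 85.1 [0.92]
o2 [0, 1] [ 0.43   -0.2497] 78.0 [0.94 0.91]
o2 [1] [ 0.4298 -0.25  ] 79.5 [0.91]
o2 [0] [ 0.4301 -0.2497] 77.1 [0.94]
b [0, 1] [ 0.466  -0.3831] 83.5 [0.96 0.89]
b [1] [ 0.4653 -0.3833] 85.4 [0.9]
b [0] [ 0.4658 -0.3832] 83.1 [0.96]
rib t [0.5152 0.3093] -15.417623988035935 [np.float64(0.8681501507746698)]
[198.46064984 188.96466449]
[[221.15926 202.6047 ]
 [298.4613  197.08313]
 [302.8103  257.9689 ]
 [225.50824 263.49048]] [[ 0.5867  0.1545  0.016 ]
 [ 0.6069 -0.1352  0.016 ]
 [ 0.3797 -0.1508  0.016 ]
 [ 0.3596  0.1371  0.016 ]] [0.4832093  0.00141071 0.016     ]
```

```bash
python3 - <<'E'
from fit import *
s=bot.camera('scene');t=bot.camera('top')
f=lambda x,y:np.array([310+x*130/400,140+y*130/400])
for n,p in dict(g1=(62,172),g2=(153,212)).items():
    w=world(t,f(*p),.008)[:2]; ps=[pix(c,[*w,.004]) for c in (s,t)]
    for th in (.02,.035,.07,.1):
        x,q=fit('tile',[s,t],ps,w,th=th); y,q2=fit('tile',[s],ps[:1],w,th=th)
        print(n,th,np.round(x[:2],4),round(np.degrees(x[2])%180,1),np.round(q,2),np.round(y,3),np.round(q2,2))
w=[.515,.31]; ps=[pix(c,[*w,.004]) for c in (s,t)]
# cork
def cork(c,box,thr):
    x0,y0,x1,y1=box; im=c['color'][y0:y1,x0:x1].astype(float)+4; ch=im[...,1]/im[...,2]
    m=cv2.resize(ch,None,fx=4,fy=4,interpolation=2); return m
for n,c in (('s',s),('t',t)):
    P=np.array([pix(c,w) for w in ([.4853,-.0285,.016],)]).round().astype(int)[0]
    im=c['color'].astype(float)+4; g=cv2.resize((im[...,1]/im[...,2])[P[1]-18:P[1]+19,P[0]-22:P[0]+23],None,fx=4,fy=4,interpolation=2)
    v=cv2.threshold(np.uint8(g*255),0,1,cv2.THRESH_OTSU)[1]; cn=max(cv2.findContours(v,0,1)[0],key=cv2.contourArea)
    h=cv2.convexHull(cn); M=cv2.moments(h); q=np.array([M['m10'],M['m01']])/M['m00']/4-.375+[P[0]-22,P[1]-18]
    print('cork',n,q,world(c,q,.016),M['m00']/16)
    o=np.array([.4807,.0363]); print('post top pix',pix(c,[.4761,.1011,.15]))
    for nm in('knob_c','strap_under','collar_c','pad_face'):
        for d in bot.mark_of(n=='s' and 'scene' or 'top',nm)[:2]: print(nm,d['location'],d['confidence'])
    for a in (1.2,1.4,1.6): print(a,pix(c,[.4761+.13*np.sin(a+.072),.1011-.13*np.cos(a+.072),.1535]))
E
```

```text
g1 0.02 [ 0.6142 -0.2494] 44.7 [0.94 0.82] [ 0.614 -0.249  0.793] [0.94]
g1 0.035 [ 0.6141 -0.2504] 44.8 [0.86 0.92] [ 0.615 -0.248  0.84 ] [0.88]
g1 0.07 [ 0.6168 -0.2479] 54.0 [0.41 0.69] [ 0.628 -0.23   0.912] [0.43]
g1 0.1 [ 0.6096 -0.2515] 44.5 [0.  0.5] [ 0.612 -0.255  0.   ] [0.]
g2 0.02 [ 0.564  -0.3629] 36.8 [0.95 0.91] [ 0.564 -0.362  3.788] [0.96]
g2 0.035 [ 0.5635 -0.3635] 39.3 [0.86 0.91] [ 0.566 -0.361  0.7  ] [0.87]
g2 0.07 [ 0.5659 -0.3618] 48.2 [0.46 0.7 ] [ 0.579 -0.347  0.871] [0.48]
g2 0.1 [ 0.5689 -0.3592] 44.7 [0.  0.5] [ 0.562 -0.366  0.   ] [0.]
cork s [214.16004143 215.35755022] [0.48345345 0.08061623 0.016     ] 91.78125
post top pix [206.96637924 175.96240464]
knob_c [247.5, 171.3] 0.43
knob_c [228.3, 229.4] 0.29
strap_under [238.6, 189.4] 0.88
collar_c [208.6, 186.5] 0.94
collar_c [219.1, 225.4] 0.16
pad_face [249.4, 189.9] 0.57
1.2 [248.16828809 171.79259802]
1.4 [246.00900634 168.61758153]
1.6 [242.44179014 165.78173048]
cork t [269.51132808 229.73002384] [ 0.48488699 -0.0267248   0.016     ] 426.09375
post top pix [230.65043689 232.63831056]
knob_c [237.9, 196.7] 0.54
strap_under [239.9, 206.5] 0.62
collar_c [232.5, 231.4] 0.56
collar_c [327.6, 197.1] 0.54
pad_face [328.5, 166.8] 0.53
1.2 [241.77637738 196.52001593]
1.4 [234.40050007 195.04857671]
1.6 [226.8721654  195.07084193]
```

```bash
cat > plan.py <<'E'
import numpy as np,json,sys
# args: list of [x,y,z,yaw_deg] targets ; prints calls from current commanded pose
def plan(cur,targets,lin=.04,ang=7.5):
    cur=np.array(cur,float)
    for tg in targets:
        tg=np.array([c if v is None else v for v,c in zip(tg,cur)],float)
        d=tg-cur; rows=max(np.linalg.norm(d[:3])/lin,abs(d[3])/ang,1e-9); nc=int(np.ceil(rows/5-1e-6))
        for k in range(nc):
            D=(tg-cur)/(nc-k); y=np.radians(cur[3]); c,s=np.cos(y),np.sin(y)
            t=np.array([c*D[0]+s*D[1], s*D[0]-c*D[1], -D[2], -np.radians(D[3])])
            print([[round(float(v),4) for v in t*j/5] for j in range(1,6)])
            r=np.round(t,4); cur+= [c*r[0]+s*r[1], s*r[0]-c*r[1], -r[2], -np.degrees(r[3])]
        print('   ->',np.round(cur,4))
    return cur
E
python3 - <<'E'
from plan import *
c=plan([.1519,.5286,.2313,163.97],[[.33,.03,.28,120],[.43,-.2497,.12,78]])
E
```

```text
[[-0.0206, -0.0287, -0.0032, 0.0512], [-0.0412, -0.0573, -0.0065, 0.1023], [-0.0618, -0.086, -0.0097, 0.1535], [-0.0824, -0.1147, -0.013, 0.2046], [-0.103, -0.1433, -0.0162, 0.2558]]
[[-0.0272, -0.0225, -0.0033, 0.0512], [-0.0543, -0.0451, -0.0065, 0.1023], [-0.0815, -0.0676, -0.0098, 0.1535], [-0.1087, -0.0901, -0.013, 0.2046], [-0.1359, -0.1127, -0.0163, 0.2558]]
[[-0.032, -0.0149, -0.0032, 0.0512], [-0.064, -0.0298, -0.0065, 0.1023], [-0.0959, -0.0448, -0.0097, 0.1535], [-0.1279, -0.0597, -0.013, 0.2047], [-0.1599, -0.0746, -0.0162, 0.2558]]
   -> [3.300000e-01 3.000000e-02 2.800000e-01 1.200012e+02]
[[-0.0292, -0.0053, 0.016, 0.0733], [-0.0584, -0.0106, 0.032, 0.1466], [-0.0877, -0.016, 0.048, 0.2199], [-0.1169, -0.0213, 0.064, 0.2932], [-0.1461, -0.0266, 0.08, 0.3665]]
[[-0.0292, 0.0055, 0.016, 0.0733], [-0.0584, 0.011, 0.032, 0.1466], [-0.0876, 0.0165, 0.048, 0.2199], [-0.1168, 0.022, 0.064, 0.2932], [-0.146, 0.0275, 0.08, 0.3666]]
   -> [ 0.43   -0.2497  0.12   77.9977]
```

arm_command:
  series:
    - [-0.021,-0.029,-0.003,0.05]
    - [-0.041,-0.057,-0.006,0.1]
    - [-0.062,-0.086,-0.01,0.15]
    - [-0.082,-0.115,-0.013,0.2]
    - [-0.103,-0.143,-0.016,0.256]
  hand: 0.05
  grip_force: 40

```text
time: 2.3
ee_pos: [0.2115, 0.3614, 0.2475]
tcp_rot: [180.0, 0.0, 149.2]
wrist_force: [0.1, -0.3, -0.2]
opening: 0.0498
grasp_force: 0.0
```

arm_command:
  series:
    - [-0.027,-0.023,-0.003,0.05]
    - [-0.054,-0.045,-0.006,0.1]
    - [-0.082,-0.068,-0.01,0.15]
    - [-0.109,-0.09,-0.013,0.2]
    - [-0.136,-0.113,-0.016,0.256]

```text
time: 2.8
ee_pos: [0.2708, 0.1949, 0.2636]
tcp_rot: [180.0, 0.0, 134.5]
wrist_force: [1.3, 0.5, -0.2]
opening: 0.0501
grasp_force: 0.0
```

arm_command:
  series:
    - [-0.032,-0.015,-0.003,0.05]
    - [-0.064,-0.03,-0.006,0.1]
    - [-0.096,-0.045,-0.01,0.15]
    - [-0.128,-0.06,-0.013,0.2]
    - [-0.16,-0.075,-0.016,0.256]

```text
time: 3.3
ee_pos: [0.3298, 0.0281, 0.2797]
tcp_rot: [179.9, 0.0, 119.8]
wrist_force: [0.5, -0.1, -0.1]
opening: 0.05
grasp_force: 0.0
```

arm_command:
  series:
    - [-0.029,-0.005,0.016,0.073]
    - [-0.058,-0.011,0.032,0.147]
    - [-0.088,-0.016,0.048,0.22]
    - [-0.117,-0.021,0.064,0.293]
    - [-0.146,-0.027,0.08,0.367]

```text
time: 3.8
ee_pos: [0.3794, -0.1117, 0.1988]
tcp_rot: [180.0, 0.0, 98.7]
wrist_force: [0.4, 0.6, -0.2]
opening: 0.0498
grasp_force: 0.0
```

arm_command:
  series:
    - [-0.029,0.006,0.016,0.073]
    - [-0.058,0.011,0.032,0.147]
    - [-0.088,0.017,0.048,0.22]
    - [-0.117,0.022,0.064,0.293]
    - [-0.146,0.028,0.08,0.367]

```text
time: 4.3
ee_pos: [0.4297, -0.2516, 0.1187]
tcp_rot: [180.0, 0.0, 77.7]
wrist_force: [0.2, 0.8, 0.0]
opening: 0.05
grasp_force: 0.0
```

```bash
python3 - <<'E'
from plan import *
from h import bot
o=bot.get_obs(); print(o['q'].round(1),o['ee_pos'],o['tcp_rot'])
c=[*o['ee_pos'],o['tcp_rot'][2]]
c=plan(c,[[.43,-.2497,.0025,78],[None,None,.12,None],[.4851,-.028,.12,4.1],[None,None,.0195,None],[None,None,.13,None],[.466,-.3831,.13,83.5],[None,None,.0025,None]])
E
```

```text
[-30.3  -2.9 -10.4  82.5   0.   71.9] [ 0.42973142 -0.25156658  0.11867665] [1.79984641e+02 3.74572420e-03 7.77211718e+01]
[[0.0004, -0.0, 0.0232, -0.001], [0.0008, -0.0001, 0.0465, -0.0019], [0.0011, -0.0001, 0.0697, -0.0029], [0.0015, -0.0001, 0.0929, -0.0039], [0.0019, -0.0001, 0.1162, -0.0049]]
   -> [ 4.30000e-01 -2.49700e-01  2.50000e-03  7.80019e+01]
[[0.0, 0.0, -0.0235, -0.0], [0.0, 0.0, -0.047, -0.0], [0.0, 0.0, -0.0705, -0.0], [0.0, 0.0, -0.094, -0.0], [0.0, 0.0, -0.1175, -0.0]]
   -> [ 0.43   -0.2497  0.12   78.0019]
[[0.0228, 0.0008, -0.0, 0.129], [0.0457, 0.0016, -0.0, 0.258], [0.0685, 0.0023, -0.0, 0.3869], [0.0913, 0.0031, -0.0, 0.5159], [0.1141, 0.0039, -0.0, 0.6449]]
[[0.0187, -0.0131, -0.0, 0.129], [0.0374, -0.0262, -0.0, 0.258], [0.0562, -0.0393, -0.0, 0.387], [0.0749, -0.0524, -0.0, 0.5159], [0.0936, -0.0655, -0.0, 0.6449]]
   -> [ 0.4851 -0.028   0.12    4.1018]
[[0.0, 0.0, 0.0201, -0.0], [0.0, 0.0, 0.0402, -0.0], [0.0, 0.0, 0.0603, -0.0], [0.0, 0.0, 0.0804, -0.0], [0.0, 0.0, 0.1005, -0.0]]
   -> [ 0.4851 -0.028   0.0195  4.1018]
[[0.0, 0.0, -0.0221, -0.0], [0.0,
[... 180 characters left out ...]
.0059, 0.047, -0.0, -0.1848], [-0.0089, 0.0706, -0.0, -0.2772], [-0.0119, 0.0941, -0.0, -0.3695], [-0.0148, 0.1176, -0.0, -0.4619]]
[[-0.0131, 0.0197, -0.0, -0.0924], [-0.0263, 0.0395, -0.0, -0.1848], [-0.0394, 0.0592, -0.0, -0.2772], [-0.0526, 0.0789, -0.0, -0.3695], [-0.0657, 0.0987, -0.0, -0.4619]]
[[-0.0206, 0.0118, -0.0, -0.0924], [-0.0411, 0.0236, -0.0, -0.1848], [-0.0617, 0.0354, -0.0, -0.2772], [-0.0822, 0.0472, -0.0, -0.3696], [-0.1028, 0.059, -0.0, -0.462]]
   -> [ 0.466  -0.3831  0.13   83.5023]
[[0.0, 0.0, 0.0255, -0.0], [0.0, 0.0, 0.051, -0.0], [0.0, 0.0, 0.0765, -0.0], [0.0, 0.0, 0.102, -0.0], [0.0, 0.0, 0.1275, -0.0]]
   -> [ 4.66000e-01 -3.83100e-01  2.50000e-03  8.35023e+01]
```

arm_command:
  series:
    - [0.0005,0,0.025,0]
    - [0.001,0,0.05,-0.002]
    - [0.002,0,0.075,-0.003]
    - [0.002,0,0.1,-0.005]
    - [0.002,0,0.116,-0.005]

```text
time: 4.8
ee_pos: [0.4292, -0.2479, 0.0014]
tcp_rot: [-179.9, -0.0, 78.2]
wrist_force: [-1.0, 0.4, 0.6]
opening: 0.0502
grasp_force: 0.0
```

arm_command:
  series:
    - [0,0,0,0]
    - [0,0,0,0]
    - [0,0,0,0]
    - [0,0,0,0]
    - [0,0,0,0]
  hand: 0.02

```text
time: 5.3
ee_pos: [0.4304, -0.2485, 0.0041]
tcp_rot: [179.9, 0.0, 78.2]
wrist_force: [0.3, 0.6, -0.4]
opening: 0.0304
grasp_force: 41.1
```

```bash
python3 - <<'E'
from plan import *
c=plan([.4304,-.2485,.0041,78.2],[[None,None,.09,None],[.4851,-.0275,.07,4.1],[None,None,.0206,None]],lin=.045,ang=8.3)
E
```

```text
[[0.0, 0.0, -0.0172, -0.0], [0.0, 0.0, -0.0344, -0.0], [0.0, 0.0, -0.0515, -0.0], [0.0, 0.0, -0.0687, -0.0], [0.0, 0.0, -0.0859, -0.0]]
   -> [ 0.4304 -0.2485  0.09   78.2   ]
[[0.0228, 0.0008, 0.002, 0.1293], [0.0455, 0.0017, 0.004, 0.2587], [0.0683, 0.0025, 0.006, 0.388], [0.091, 0.0033, 0.008, 0.5173], [0.1138, 0.0042, 0.01, 0.6466]]
[[0.0187, -0.013, 0.002, 0.1293], [0.0373, -0.0261, 0.004, 0.2587], [0.056, -0.0391, 0.006, 0.388], [0.0746, -0.0522, 0.008, 0.5174], [0.0933, -0.0652, 0.01, 0.6467]]
   -> [ 0.4851 -0.0275  0.07    4.0994]
[[0.0, 0.0, 0.0099, -0.0], [0.0, 0.0, 0.0198, -0.0], [0.0, 0.0, 0.0296, -0.0], [0.0, 0.0, 0.0395, -0.0], [0.0, 0.0, 0.0494, -0.0]]
   -> [ 0.4851 -0.0275  0.0206  4.0994]
```

arm_command:
  series:
    - [0,0,-0.01,0]
    - [0,0,-0.03,0]
    - [0,0,-0.05,0]
    - [0,0,-0.07,0]
    - [0,0,-0.086,0]

```text
time: 5.8
ee_pos: [0.4303, -0.2485, 0.0915]
tcp_rot: [179.9, 0.0, 78.2]
wrist_force: [-0.4, -0.7, -0.3]
opening: 0.0305
grasp_force: 41.1
```

arm_command:
  series:
    - [0.023,0.001,0.002,0.129]
    - [0.046,0.002,0.004,0.259]
    - [0.068,0.003,0.006,0.388]
    - [0.091,0.003,0.008,0.517]
    - [0.1138,0.0042,0.01,0.6466]

```text
time: 6.3
ee_pos: [0.4576, -0.137, 0.0803]
tcp_rot: [179.9, -0.0, 40.8]
wrist_force: [-0.3, -0.1, 0.1]
opening: 0.0307
grasp_force: 41.2
```

arm_command:
  series:
    - [0.019,-0.013,0.002,0.129]
    - [0.037,-0.026,0.004,0.259]
    - [0.056,-0.039,0.006,0.388]
    - [0.075,-0.052,0.008,0.517]
    - [0.0933,-0.0652,0.01,0.6467]

```text
time: 6.8
ee_pos: [0.4851, -0.0263, 0.0703]
tcp_rot: [180.0, -0.1, 3.8]
wrist_force: [0.6, -0.0, -0.1]
opening: 0.03
grasp_force: 41.2
```

arm_command:
  series:
    - [0,0,0.01,0]
    - [0,0,0.02,0]
    - [0,0,0.03,0]
    - [0,0,0.038,0]
    - [0,0,0.044,0]

```text
time: 7.3
ee_pos: [0.4843, -0.0279, 0.0243]
tcp_rot: [-180.0, 0.1, 4.1]
wrist_force: [1.0, -0.6, -0.8]
opening: 0.0307
grasp_force: 41.1
```

arm_command:
  series:
    - [0,0,0,0]
    - [0,0,0,0]
    - [0,0,0,0]
    - [0,0,0,0]
    - [0,0,0,0]

```text
time: 7.8
ee_pos: [0.4849, -0.0273, 0.0256]
tcp_rot: [180.0, -0.0, 4.1]
wrist_force: [0.5, -0.7, -1.0]
opening: 0.0303
grasp_force: 41.1
```

arm_command:
  series:
    - [0,0,0.002,0]
    - [0,0,0.004,0]
    - [0,0,0.005,0]
    - [0,0,0.005,0]
    - [0,0,0.005,0]

```text
time: 8.3
ee_pos: [0.4847, -0.0273, 0.0202]
tcp_rot: [-180.0, 0.0, 4.1]
wrist_force: [0.4, -0.6, 0.1]
opening: 0.0305
grasp_force: 41.1
```

arm_command:
  series:
    - [0,0,0,0]
    - [0,0,0,0]
    - [0,0,0,0]
    - [0,0,0,0]
    - [0,0,0,0]
  hand: 0.05

```text
time: 8.8
ee_pos: [0.4847, -0.0273, 0.0203]
tcp_rot: [-180.0, -0.0, 4.1]
wrist_force: [-0.1, 0.2, 1.0]
opening: 0.0502
grasp_force: 0.0
```

arm_command:
  series:
    - [0,0,-0.015,0]
    - [0,0,-0.035,0]
    - [0,0,-0.06,0]
    - [0,0,-0.085,0]
    - [0,0,-0.11,0]

```text
time: 9.3
ee_pos: [0.4846, -0.0273, 0.1313]
tcp_rot: [180.0, -0.0, 4.1]
wrist_force: [0.0, 0.3, 0.1]
opening: 0.0499
grasp_force: 0.0
```

arm_command:
  series:
    - [-0.003,0.024,0,-0.092]
    - [-0.006,0.047,0,-0.185]
    - [-0.009,0.071,0,-0.277]
    - [-0.012,0.094,0,-0.37]
    - [-0.0148,0.1176,0,-0.4619]

```text
time: 9.8
ee_pos: [0.4782, -0.1465, 0.1304]
tcp_rot: [180.0, -0.0, 30.8]
wrist_force: [0.1, -0.6, 1.0]
opening: 0.0503
grasp_force: 0.0
```

arm_command:
  series:
    - [-0.013,0.02,0,-0.092]
    - [-0.026,0.039,0,-0.185]
    - [-0.039,0.059,0,-0.277]
    - [-0.053,0.079,0,-0.37]
    - [-0.0657,0.0987,0,-0.4619]

```text
time: 10.3
ee_pos: [0.4718, -0.2651, 0.1303]
tcp_rot: [180.0, 0.0, 57.2]
wrist_force: [0.1, -0.1, -0.2]
opening: 0.0502
grasp_force: 0.0
```

arm_command:
  series:
    - [-0.021,0.012,0,-0.092]
    - [-0.041,0.024,0,-0.185]
    - [-0.062,0.035,0,-0.277]
    - [-0.082,0.047,0,-0.37]
    - [-0.1028,0.059,0,-0.462]

```text
time: 10.8
ee_pos: [0.4654, -0.3834, 0.1302]
tcp_rot: [-180.0, -0.0, 83.7]
wrist_force: [0.5, 0.1, -0.5]
opening: 0.0502
grasp_force: 0.0
```

arm_command:
  series:
    - [0,0,0.01,0]
    - [0,0,0.02,0]
    - [0,0,0.02,0]
    - [0,0,0.02,0]
    - [0,0,0.02,0]

```text
time: 11.3
ee_pos: [0.4658, -0.3818, 0.1107]
tcp_rot: [180.0, 0.0, 83.5]
wrist_force: [-0.6, -0.3, 0.7]
opening: 0.0502
grasp_force: 0.0
```

```bash
python3 - <<'E'
from fit import *
s=bot.camera('scene');t=bot.camera('top')
a=cv2.resize(t['color'][195:270,215:310],(600,474),interpolation=2)[:,:]; b=cv2.resize(s['color'][190:270,170:290],(600,400),interpolation=2)
P=[[x,y] for x in(-.039,.039) for y in (-.032,.032)]
y=np.radians(4.1); q=np.array([[np.cos(y),-np.sin(y)],[np.sin(y),np.cos(y)]])
im=np.zeros((600,800,3),np.uint8)
out=[]
for c,(x0,y0,x1,y1) in ((t,(240,205,300,255)),(s,(200,205,260,255))):
    im_=cv2.resize(c['color'][y0:y1,x0:x1],(400,333),interpolation=2)
    for u,v in P:
        w=[*(np.array([.4851,-.028])+q@[u,v]),.016]; p=(pix(c,w)-[x0,y0]+.5)*400/60; cv2.circle(im_,tuple(int(k) for k in p),3,(255,0,255),-1)
    out.append(im_)
    w=[.485,-.0275]
    for th in(.03,.05): print(fit('tile',[c],[pix(c,[*w,.02])],w,z0=.016,yaws=[0,.1],th=th,r=16))
cv2.imwrite('pics/bed1.png',cv2.resize(np.hstack(out),(800,333)))
o=bot.get_obs(); print(o['ee_pos'],o['tcp_rot'])
E
```

```text
(array([ 0.47387877, -0.01221235,  0.12414023]), [np.float64(0.26702211345162136)])
(array([ 0.46620215, -0.02941321,  1.61863661]), [np.float64(0.3462203557312253)])
(array([ 0.48919519, -0.00906351,  1.15914388]), [np.float64(0.12093823972455348)])
(array([ 0.48669197, -0.01812381, -0.37735781]), [np.float64(0.06313270752806921)])
[ 0.46582244 -0.38210291  0.11089053] [1.79958347e+02 2.84219455e-02 8.35157423e+01]
```

View pics/bed1.png

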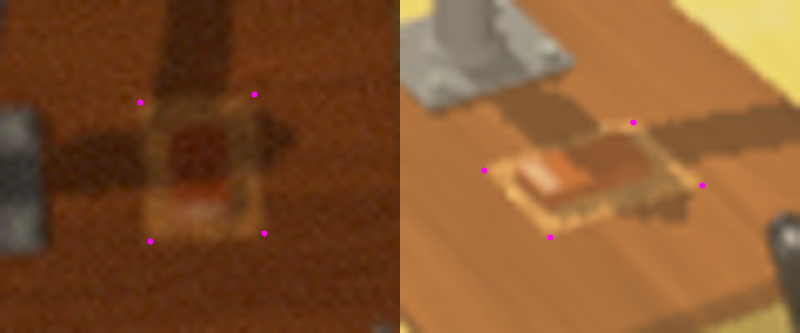

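```bash
python3 - <<'E'
from plan import *
B=[.4851,-.0275]
c=[.4658,-.3818,.1107,83.5]
T=[('b',.466,-.3831,83.5),('o1',.5343,-.2725,87),('g2',.564,-.363,37.5),('g1',.614,-.2497,44.7)]
for k,(n,x,y,a) in enumerate(T,1):
    print(n); zp=.016+.0085*k+.0036
    c=plan(c,[[x,y,.12,a],[x,y,.003,a]] if k>1 else [[x,y,.003,a]],lin=.045,ang=8.3)
    print('place'); c=plan(c,[[None,None,.1,None],[*B,zp+.04,4.1],[*B,zp+.005,4.1],[*B,zp,4.1],[*B,.14,4.1]],lin=.045,ang=8.3)
E
```

```text
b
[[-0.0003, 0.0001, 0.0215, -0.0], [-0.0005, 0.0001, 0.0431, -0.0], [-0.0008, 0.0002, 0.0646, -0.0], [-0.001, 0.0003, 0.0862, -0.0], [-0.0013, 0.0003, 0.1077, -0.0]]
   -> [ 4.660e-01 -3.831e-01  3.000e-03  8.350e+01]
place
[[0.0, 0.0, -0.0194, -0.0], [0.0, 0.0, -0.0388, -0.0], [0.0, 0.0, -0.0582, -0.0], [0.0, 0.0, -0.0776, -0.0], [0.0, 0.0, -0.097, -0.0]]
   -> [ 0.466  -0.3831  0.1    83.5   ]
[[0.0356, -0.0021, 0.0032, 0.1386], [0.0711, -0.0042, 0.0064, 0.2772], [0.1067, -0.0064, 0.0096, 0.4157], [0.1422, -0.0085, 0.0128, 0.5543], [0.1778, -0.0106, 0.016, 0.6929]]
[[0.026, -0.0243, 0.0032, 0.1386], [0.052, -0.0487, 0.0064, 0.2772], [0.078, -0.073, 0.0095, 0.4157], [0.1039, -0.0974, 0.0127, 0.5543], [0.1299, -0.1217, 0.0159, 0.6929]]
   -> [ 0.4851 -0.0275  0.0681  4.0995]
[[0.0, -0.0, 0.007, -0.0], [0.0, -0.0, 0.014, -0.0], [0.0, -0.0, 0.021, -0.0], [0.0, -0.0, 0.028, -0.0], [0.0, -0.0, 0.035, -0.0]]
   -> [ 0.4851 -0.0275  0.0331  4.0995]
[[0.0, -0.0, 0.001, -0.0], [0.0, -0.0, 0.002, -0.0], [0.0, -0.0, 0.003, -0.0], [0.0, -0.0, 0.004, -0.0], [0.0, -0.0, 0.005, -0.0]]
   -> [ 0.4
[... 4531 characters left out ...]
51, -0.0511, 0.0013, 0.1417], [-0.0077, -0.0767, 0.0019, 0.2126], [-0.0102, -0.1023, 0.0026, 0.2834], [-0.0128, -0.1278, 0.0032, 0.3543]]
   -> [ 0.4851 -0.0275  0.0936  4.0995]
[[0.0, -0.0, 0.007, -0.0], [0.0, -0.0, 0.014, -0.0], [0.0, -0.0, 0.021, -0.0], [0.0, -0.0, 0.028, -0.0], [0.0, -0.0, 0.035, -0.0]]
   -> [ 0.4851 -0.0275  0.0586  4.0995]
[[0.0, -0.0, 0.001, -0.0], [0.0, -0.0, 0.002, -0.0], [0.0, -0.0, 0.003, -0.0], [0.0, -0.0, 0.004, -0.0], [0.0, -0.0, 0.005, -0.0]]
   -> [ 0.4851 -0.0275  0.0536  4.0995]
[[0.0, -0.0, -0.0173, -0.0], [0.0, -0.0, -0.0346, -0.0], [0.0, -0.0, -0.0518, -0.0], [0.0, -0.0, -0.0691, -0.0], [0.0, -0.0, -0.0864, -0.0]]
   -> [ 0.4851 -0.0275  0.14    4.0995]
```

arm_command:
  series:
    - [0,0,0.025,0]
    - [-0.001,0,0.05,0]
    - [-0.001,0,0.075,0]
    - [-0.001,0,0.095,0]
    - [-0.001,0,0.1077,0]

```text
time: 11.9
ee_pos: [0.465, -0.3828, 0.0012]
tcp_rot: [-179.9, -0.0, 83.5]
wrist_force: [0.4, -0.2, -0.4]
opening: 0.0501
grasp_force: 0.0
```

arm_command:
  series:
    - [0,0,0,0]
    - [0,0,0,0]
    - [0,0,0,0]
    - [0,0,0,0]
    - [0,0,0,0]
  hand: 0.02

```text
time: 12.4
ee_pos: [0.4657, -0.3837, 0.0033]
tcp_rot: [179.9, 0.0, 83.5]
wrist_force: [1.1, -0.7, -0.1]
opening: 0.0305
grasp_force: 41.1
```

arm_command:
  series:
    - [0,0,-0.01,0]
    - [0,0,-0.03,0]
    - [0,0,-0.055,0]
    - [0,0,-0.08,0]
    - [0,0,-0.097,0]

```text
time: 12.9
ee_pos: [0.4658, -0.3838, 0.1026]
tcp_rot: [179.9, 0.1, 83.5]
wrist_force: [0.4, -0.2, 0.1]
opening: 0.0304
grasp_force: 41.1
```

arm_command:
  series:
    - [0.036,-0.002,0.003,0.139]
    - [0.071,-0.004,0.006,0.277]
    - [0.107,-0.006,0.01,0.416]
    - [0.142,-0.008,0.013,0.554]
    - [0.1778,-0.0106,0.016,0.693]

```text
time: 13.4
ee_pos: [0.4751, -0.2043, 0.0845]
tcp_rot: [179.9, -0.0, 43.5]
wrist_force: [-0.4, -0.2, 0.2]
opening: 0.0304
grasp_force: 41.2
```

arm_command:
  series:
    - [0.026,-0.024,0.003,0.139]
    - [0.052,-0.049,0.006,0.277]
    - [0.078,-0.073,0.01,0.416]
    - [0.104,-0.097,0.013,0.554]
    - [0.13,-0.1217,0.016,0.693]

```text
time: 13.9
ee_pos: [0.4848, -0.0263, 0.0686]
tcp_rot: [180.0, -0.1, 3.7]
wrist_force: [0.7, -0.2, -1.1]
opening: 0.0303
grasp_force: 41.2
```

arm_command:
  series:
    - [0,0,0,0]
    - [0,0,0.01,0]
    - [0,0,0.02,0]
    - [0,0,0.03,0]
    - [0,0,0.035,0]

```text
time: 14.4
ee_pos: [0.4839, -0.0285, 0.031]
tcp_rot: [-180.0, 0.1, 4.0]
wrist_force: [-0.4, 0.7, 0.0]
opening: 0.0302
grasp_force: 41.1
```

arm_command:
  series:
    - [0,0,0,0]
    - [0,0,0,0]
    - [0,0,0,0]
    - [0,0,0,0]
    - [0,0,0,0]

```text
time: 14.9
ee_pos: [0.4848, -0.0277, 0.0329]
tcp_rot: [180.0, -0.0, 4.1]
wrist_force: [0.2, -0.5, -0.9]
opening: 0.031
grasp_force: 41.1
```

arm_command:
  series:
    - [0,0,0.002,0]
    - [0,0,0.004,0]
    - [0,0,0.005,0]
    - [0,0,0.005,0]
    - [0,0,0.005,0]

```text
time: 15.4
ee_pos: [0.4846, -0.0277, 0.0275]
tcp_rot: [-180.0, 0.0, 4.1]
wrist_force: [-0.3, 0.5, 0.5]
opening: 0.0302
grasp_force: 41.1
```

arm_command:
  series:
    - [0,0,0,0]
    - [0,0,0,0]
    - [0,0,0,0]
    - [0,0,0,0]
    - [0,0,0,0]
  hand: 0.05

```text
time: 15.9
ee_pos: [0.4846, -0.0277, 0.0276]
tcp_rot: [-180.0, -0.0, 4.1]
wrist_force: [-0.7, 0.4, 0.3]
opening: 0.0501
grasp_force: 0.0
```

arm_command:
  series:
    - [0,0,-0.015,0]
    - [0,0,-0.035,0]
    - [0,0,-0.06,0]
    - [0,0,-0.085,0]
    - [0,0,-0.1119,0]

```text
time: 16.4
ee_pos: [0.4845, -0.0277, 0.1415]
tcp_rot: [180.0, -0.0, 4.1]
wrist_force: [0.1, 0.1, 0.2]
opening: 0.0502
grasp_force: 0.0
```

arm_command:
  series:
    - [0.003,0.025,0.002,-0.145]
    - [0.006,0.05,0.004,-0.289]
    - [0.009,0.074,0.006,-0.434]
    - [0.013,0.099,0.008,-0.579]
    - [0.016,0.124,0.01,-0.723]

```text
time: 16.9
ee_pos: [0.5097, -0.1513, 0.1307]
tcp_rot: [179.9, -0.0, 45.9]
wrist_force: [0.8, -0.1, -0.9]
opening: 0.0501
grasp_force: 0.0
```

arm_command:
  series:
    - [-0.014,0.021,0.002,-0.145]
    - [-0.028,0.041,0.004,-0.289]
    - [-0.042,0.062,0.006,-0.434]
    - [-0.056,0.083,0.008,-0.579]
    - [-0.07,0.1034,0.01,-0.7235]

```text
time: 17.4
ee_pos: [0.5344, -0.2738, 0.1207]
tcp_rot: [179.9, 0.0, 87.3]
wrist_force: [-0.0, -0.0, -0.2]
opening: 0.0498
grasp_force: 0.0
```

arm_command:
  series:
    - [0,0,0.025,0]
    - [0,0,0.05,0]
    - [0,0,0.075,0]
    - [0,0,0.095,0]
    - [0,0,0.107,0]

```text
time: 17.9
ee_pos: [0.5337, -0.2725, 0.0117]
tcp_rot: [-179.9, -0.0, 87.0]
wrist_force: [0.3, -0.8, 0.7]
opening: 0.0498
grasp_force: 0.0
```

arm_command:
  series:
    - [0,0,0.003,0]
    - [0,0,0.006,0]
    - [0,0,0.009,0]
    - [0,0,0.01,0]
    - [0,0,0.01,0]

```text
time: 18.4
ee_pos: [0.5344, -0.2728, 0.0029]
tcp_rot: [180.0, 0.0, 87.0]
wrist_force: [0.9, -0.5, 0.2]
opening: 0.0501
grasp_force: 0.0
```

arm_command:
  series:
    - [0,0,0,0]
    - [0,0,0,0]
    - [0,0,0,0]
    - [0,0,0,0]
    - [0,0,0,0]
  hand: 0.02

```text
time: 18.9
ee_pos: [0.5345, -0.2728, 0.0031]
tcp_rot: [179.9, 0.0, 87.0]
wrist_force: [-1.2, -0.5, 7.0]
opening: 0.0305
grasp_force: 40.1
```

arm_command:
  series:
    - [0,0,-0.01,0]
    - [0,0,-0.03,0]
    - [0,0,-0.055,0]
    - [0,0,-0.08,0]
    - [0,0,-0.097,0]

```text
time: 19.4
ee_pos: [0.5344, -0.2728, 0.1018]
tcp_rot: [179.9, 0.0, 87.0]
wrist_force: [-0.0, -0.0, -0.6]
opening: 0.0307
grasp_force: 39.6
```

arm_command:
  series:
    - [0.024,-0.006,0.002,0.145]
    - [0.048,-0.012,0.005,0.289]
    - [0.073,-0.019,0.007,0.434]
    - [0.097,-0.025,0.009,0.579]
    - [0.121,-0.031,0.0117,0.7234]

```text
time: 19.9
ee_pos: [0.5092, -0.1493, 0.0881]
tcp_rot: [180.0, -0.0, 45.2]
wrist_force: [0.7, 1.1, -0.2]
opening: 0.0303
grasp_force: 39.7
```

arm_command:
  series:
    - [0.014,-0.021,0.002,0.145]
    - [0.028,-0.041,0.005,0.289]
    - [0.042,-0.062,0.007,0.434]
    - [0.056,-0.083,0.009,0.579]
    - [0.0703,-0.1034,0.0117,0.7235]

```text
time: 20.4
ee_pos: [0.4847, -0.0266, 0.0765]
tcp_rot: [180.0, -0.0, 3.7]
wrist_force: [0.6, 0.8, 1.1]
opening: 0.0305
grasp_force: 39.7
```

arm_command:
  series:
    - [0,0,0,0]
    - [0,0,0.01,0]
    - [0,0,0.02,0]
    - [0,0,0.03,0]
    - [0,0,0.035,0]

```text
time: 20.9
ee_pos: [0.4844, -0.0281, 0.0394]
tcp_rot: [-180.0, 0.1, 4.0]
wrist_force: [-0.1, -0.3, -0.3]
opening: 0.0304
grasp_force: 39.7
```

arm_command:
  series:
    - [0,0,0,0]
    - [0,0,0,0]
    - [0,0,0,0]
    - [0,0,0,0]
    - [0,0,0,0]

```text
time: 21.4
ee_pos: [0.4853, -0.0276, 0.0414]
tcp_rot: [180.0, -0.0, 4.1]
wrist_force: [-0.3, -0.2, -0.2]
opening: 0.0307
grasp_force: 39.7
```

arm_command:
  series:
    - [0,0,0.002,0]
    - [0,0,0.004,0]
    - [0,0,0.005,0]
    - [0,0,0.005,0]
    - [0,0,0.005,0]

```text
time: 21.9
ee_pos: [0.485, -0.0276, 0.0361]
tcp_rot: [-180.0, 0.0, 4.1]
wrist_force: [-1.0, -0.3, 1.4]
opening: 0.0305
grasp_force: 39.9
```

arm_command:
  series:
    - [0,0,0,0]
    - [0,0,0,0]
    - [0,0,0,0]
    - [0,0,0,0]
    - [0,0,0,0]
  hand: 0.05

```text
time: 22.4
ee_pos: [0.4851, -0.0276, 0.036]
tcp_rot: [-180.0, 0.0, 4.1]
wrist_force: [0.5, 0.1, -0.3]
opening: 0.0503
grasp_force: 0.0
```

arm_command:
  series:
    - [0,0,-0.015,0]
    - [0,0,-0.035,0]
    - [0,0,-0.06,0]
    - [0,0,-0.085,0]
    - [0,0,-0.1034,0]

```text
time: 22.9
ee_pos: [0.4855, -0.0276, 0.1424]
tcp_rot: [180.0, -0.1, 4.1]
wrist_force: [0.7, 0.2, 0.1]
opening: 0.05
grasp_force: 0.0
```

arm_command:
  series:
    - [0.005,0.034,0.002,-0.058]
    - [0.011,0.068,0.004,-0.117]
    - [0.016,0.102,0.006,-0.175]
    - [0.022,0.136,0.008,-0.233]
    - [0.0273,0.1702,0.01,-0.2915]

```text
time: 23.4
ee_pos: [0.5247, -0.1969, 0.1308]
tcp_rot: [180.0, -0.1, 20.9]
wrist_force: [-0.2, 0.6, -0.5]
opening: 0.0499
grasp_force: 0.0
```

arm_command:
  series:
    - [-0.005,0.034,0.002,-0.058]
    - [-0.009,0.068,0.004,-0.117]
    - [-0.014,0.102,0.006,-0.175]
    - [-0.018,0.137,0.008,-0.233]
    - [-0.0227,0.1708,0.01,-0.2914]

```text
time: 23.9
ee_pos: [0.564, -0.3647, 0.1206]
tcp_rot: [180.0, -0.0, 37.6]
wrist_force: [0.5, 0.3, -0.1]
opening: 0.0498
grasp_force: 0.0
```

arm_command:
  series:
    - [0,0,0.02,0]
    - [0,0,0.03,0]
    - [0,0,0.03,0]
    - [0,0,0.03,0]
    - [0,0,0.03,0]

```text
time: 24.4
ee_pos: [0.5641, -0.3628, 0.091]
tcp_rot: [179.9, -0.0, 37.5]
wrist_force: [-0.4, 0.5, 0.7]
opening: 0.0501
grasp_force: 0.0
```

```bash
python3 - <<'E'
from fit import *
s=bot.camera('scene');t=bot.camera('top'); print(bot.get_obs()['ee_pos'])
out=[]
for c,(x0,y0,x1,y1) in ((t,(240,205,300,255)),(s,(200,195,260,245))):
    im_=cv2.resize(c['color'][y0:y1,x0:x1],(400,333),interpolation=2)
    f=lambda w:tuple(int(k) for k in (pix(c,w)-[x0,y0]+.5)*400/60)
    P=poly('tile',[.4850,-.0278,.0716],.033); 
    cv2.polylines(im_,[np.array([f(w) for w in P[4:]])],True,(255,0,255),1)
    out.append(im_)
cv2.imwrite('pics/bed2.png',np.hstack(out))
E
```

```text
[ 0.56407822 -0.36292421  0.09074799]
```

View pics/bed2.png

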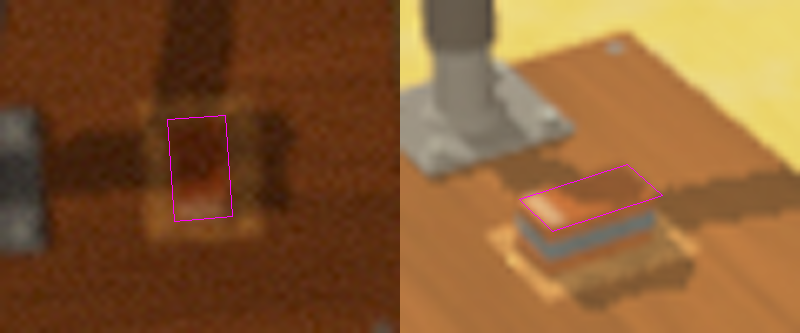

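Three tiles are now squarely stacked: the overlay matches the top face in both views, at about (200,168) on the left and (590,197) on the right. On to g2.

arm_command:
  series:
    - [0,0,0.02,0]
    - [0,0,0.04,0]
    - [0,0,0.06,0]
    - [0,0,0.075,0]
    - [0,0,0.082,0]

```text
time: 25.0
ee_pos: [0.5632, -0.3627, 0.0062]
tcp_rot: [-179.9, 0.0, 37.5]
wrist_force: [0.4, 0.6, 0.4]
opening: 0.05
grasp_force: 0.0
```

arm_command:
  series:
    - [0,0,0.003,0]
    - [0,0,0.005,0]
    - [0,0,0.005,0]
    - [0,0,0.005,0]
    - [0,0,0.005,0]

```text
time: 25.5
ee_pos: [0.564, -0.3634, 0.0031]
tcp_rot: [179.9, -0.0, 37.5]
wrist_force: [0.7, 0.3, 0.1]
opening: 0.0501
grasp_force: 0.0
```

arm_command:
  series:
    - [0,0,0,0]
    - [0,0,0,0]
    - [0,0,0,0]
    - [0,0,0,0]
    - [0,0,0,0]
  hand: 0.02

```text
time: 26.0
ee_pos: [0.5639, -0.3633, 0.003]
tcp_rot: [180.0, -0.0, 37.5]
wrist_force: [-0.7, 0.6, 6.2]
opening: 0.0302
grasp_force: 40.1
```

arm_command:
  series:
    - [0,0,-0.01,0]
    - [0,0,-0.03,0]
    - [0,0,-0.055,0]
    - [0,0,-0.08,0]
    - [0,0,-0.097,0]

```text
time: 26.5
ee_pos: [0.5639, -0.3633, 0.1018]
tcp_rot: [179.9, -0.0, 37.5]
wrist_force: [0.6, 0.3, -0.0]
opening: 0.0302
grasp_force: 39.6
```

arm_command:
  series:
    - [0.014,-0.031,0.001,0.058]
    - [0.028,-0.063,0.003,0.117]
    - [0.042,-0.094,0.004,0.175]
    - [0.057,-0.126,0.006,0.233]
    - [0.0708,-0.1571,0.0074,0.2914]

```text
time: 27.0
ee_pos: [0.5237, -0.194, 0.0922]
tcp_rot: [-180.0, 0.0, 20.6]
wrist_force: [-0.2, 0.1, 0.3]
opening: 0.0307
grasp_force: 39.7
```

arm_command:
  series:
    - [0.005,-0.034,0.001,0.058]
    - [0.009,-0.068,0.003,0.117]
    - [0.014,-0.102,0.004,0.175]
    - [0.018,-0.137,0.006,0.233]
    - [0.0227,-0.1708,0.0075,0.2915]

```text
time: 27.5
ee_pos: [0.4843, -0.0264, 0.0849]
tcp_rot: [-180.0, -0.0, 3.9]
wrist_force: [0.2, 0.3, -0.5]
opening: 0.0304
grasp_force: 39.7
```

arm_command:
  series:
    - [0,0,0,0]
    - [0,0,0.01,0]
    - [0,0,0.02,0]
    - [0,0,0.03,0]
    - [0,0,0.034,0]

```text
time: 28.0
ee_pos: [0.4843, -0.0283, 0.0487]
tcp_rot: [-180.0, 0.1, 4.0]
wrist_force: [0.2, -0.2, -0.7]
opening: 0.0305
grasp_force: 39.7
```

arm_command:
  series:
    - [0,0,0,0]
    - [0,0,0,0]
    - [0,0,0,0]
    - [0,0,0,0]
    - [0,0,0,0]

```text
time: 28.5
ee_pos: [0.4852, -0.0277, 0.0509]
tcp_rot: [180.0, -0.0, 4.1]
wrist_force: [0.2, -0.4, -1.0]
opening: 0.0302
grasp_force: 39.7
```

arm_command:
  series:
    - [0,0,0.002,0]
    - [0,0,0.004,0]
    - [0,0,0.0055,0]
    - [0,0,0.0055,0]
    - [0,0,0.0055,0]

```text
time: 29.0
ee_pos: [0.485, -0.0276, 0.045]
tcp_rot: [180.0, 0.0, 4.1]
wrist_force: [-0.0, 0.4, -0.4]
opening: 0.0306
grasp_force: 39.7
```

arm_command:
  series:
    - [0,0,0,0]
    - [0,0,0,0]
    - [0,0,0,0]
    - [0,0,0,0]
    - [0,0,0,0]
  hand: 0.05

```text
time: 29.5
ee_pos: [0.485, -0.0276, 0.0451]
tcp_rot: [-180.0, -0.0, 4.1]
wrist_force: [-0.6, 1.0, 0.3]
opening: 0.05
grasp_force: 0.0
```

arm_command:
  series:
    - [0,0,-0.015,0]
    - [0,0,-0.035,0]
    - [0,0,-0.06,0]
    - [0,0,-0.08,0]
    - [0,0,-0.0945,0]

```text
time: 30.0
ee_pos: [0.4855, -0.0277, 0.1422]
tcp_rot: [180.0, -0.1, 4.1]
wrist_force: [-0.4, -0.7, -0.6]
opening: 0.05
grasp_force: 0.0
```

arm_command:
  series:
    - [0.011,0.023,0.002,-0.071]
    - [0.023,0.046,0.004,-0.142]
    - [0.034,0.069,0.006,-0.213]
    - [0.045,0.092,0.008,-0.283]
    - [0.0564,0.1154,0.01,-0.3543]

```text
time: 30.5
ee_pos: [0.5499, -0.1397, 0.13]
tcp_rot: [180.0, -0.0, 24.5]
wrist_force: [0.2, 0.7, 0.6]
opening: 0.0498
grasp_force: 0.0
```

arm_command:
  series:
    - [0.003,0.026,0.002,-0.071]
    - [0.005,0.051,0.004,-0.142]
    - [0.008,0.077,0.006,-0.213]
    - [0.01,0.102,0.008,-0.283]
    - [0.0128,0.1278,0.01,-0.3543]

```text
time: 31.0
ee_pos: [0.6142, -0.2508, 0.1199]
tcp_rot: [-180.0, 0.0, 44.8]
wrist_force: [0.9, 0.8, 1.6]
opening: 0.0499
grasp_force: 0.0
```

arm_command:
  series:
    - [0,0,0.02,0]
    - [0,0,0.045,0]
    - [0,0,0.07,0]
    - [0,0,0.095,0]
    - [0,0,0.11,0]

```text
time: 31.5
ee_pos: [0.613, -0.2496, 0.0076]
tcp_rot: [-179.9, 0.1, 44.7]
wrist_force: [0.1, 0.4, -0.3]
opening: 0.0498
grasp_force: 0.0
```

arm_command:
  series:
    - [0,0,0.003,0]
    - [0,0,0.006,0]
    - [0,0,0.0065,0]
    - [0,0,0.0065,0]
    - [0,0,0.0065,0]

```text
time: 32.0
ee_pos: [0.6143, -0.2501, 0.0041]
tcp_rot: [179.9, -0.0, 44.7]
wrist_force: [-0.3, -1.3, 0.3]
opening: 0.0497
grasp_force: 0.0
```

arm_command:
  series:
    - [0,0,0,0]
    - [0,0,0,0]
    - [0,0,0,0]
    - [0,0,0,0]
    - [0,0,0,0]
  hand: 0.02

```text
time: 32.5
ee_pos: [0.6142, -0.25, 0.0039]
tcp_rot: [179.9, -0.0, 44.7]
wrist_force: [0.0, -0.3, 6.5]
opening: 0.0305
grasp_force: 40.0
```

arm_command:
  series:
    - [0,0,-0.01,0]
    - [0,0,-0.03,0]
    - [0,0,-0.055,0]
    - [0,0,-0.08,0]
    - [0,0,-0.0965,0]

```text
time: 33.0
ee_pos: [0.6141, -0.25, 0.102]
tcp_rot: [179.9, -0.0, 44.7]
wrist_force: [0.3, -0.4, 0.1]
opening: 0.0302
grasp_force: 39.6
```

arm_command:
  series:
    - [0.006,-0.025,0.001,0.071]
    - [0.013,-0.05,0.001,0.142]
    - [0.019,-0.075,0.002,0.213]
    - [0.026,-0.099,0.003,0.283]
    - [0.0323,-0.1243,0.0032,0.3543]

```text
time: 33.5
ee_pos: [0.5488, -0.138, 0.0966]
tcp_rot: [-180.0, 0.0, 24.2]
wrist_force: [-0.4, 0.9, 0.2]
opening: 0.03
grasp_force: 39.7
```

arm_command:
  series:
    - [-0.003,-0.026,0.001,0.071]
    - [-0.005,-0.051,0.001,0.142]
    - [-0.008,-0.077,0.002,0.213]
    - [-0.01,-0.102,0.003,0.283]
    - [-0.0128,-0.1278,0.0032,0.3543]

```text
time: 34.0
ee_pos: [0.4844, -0.0268, 0.0935]
tcp_rot: [-180.0, -0.0, 3.9]
wrist_force: [0.3, -0.2, 0.0]
opening: 0.0306
grasp_force: 39.7
```

arm_command:
  series:
    - [0,0,0,0]
    - [0,0,0.01,0]
    - [0,0,0.02,0]
    - [0,0,0.029,0]
    - [0,0,0.033,0]

```text
time: 34.5
ee_pos: [0.4844, -0.0281, 0.0584]
tcp_rot: [-180.0, 0.1, 4.0]
wrist_force: [-0.3, 0.0, 0.2]
opening: 0.0302
grasp_force: 39.7
```

arm_command:
  series:
    - [0,0,0,0]
    - [0,0,0,0]
    - [0,0,0,0]
    - [0,0,0,0]
    - [0,0,0,0]

```text
time: 35.0
ee_pos: [0.4852, -0.0277, 0.0605]
tcp_rot: [180.0, -0.0, 4.1]
wrist_force: [0.1, 0.4, -0.6]
opening: 0.0305
grasp_force: 39.7
```

arm_command:
  series:
    - [0,0,0.002,0]
    - [0,0,0.004,0]
    - [0,0,0.006,0]
    - [0,0,0.006,0]
    - [0,0,0.006,0]

```text
time: 35.5
ee_pos: [0.485, -0.0277, 0.0541]
tcp_rot: [-180.0, 0.0, 4.1]
wrist_force: [-0.1, 0.2, -0.5]
opening: 0.0305
grasp_force: 39.7
```

arm_command:
  series:
    - [0,0,0,0]
    - [0,0,0,0]
    - [0,0,0,0]
    - [0,0,0,0]
    - [0,0,0,0]
  hand: 0.05

```text
time: 36.0
ee_pos: [0.4851, -0.0277, 0.0542]
tcp_rot: [180.0, -0.0, 4.1]
wrist_force: [-0.5, -0.7, 0.5]
opening: 0.0496
grasp_force: 0.0
```

arm_command:
  series:
    - [0,0,-0.01,0]
    - [0,0,-0.03,0]
    - [0,0,-0.06,0]
    - [0,0,-0.1,0]
    - [0,0,-0.14,0]

```text
time: 36.5
ee_pos: [0.4847, -0.0276, 0.1962]
tcp_rot: [-180.0, -0.0, 4.1]
wrist_force: [1.3, -0.9, -0.1]
opening: 0.0497
grasp_force: 0.0
```

arm_command:
  series:
    - [-0.02,0,-0.01,0]
    - [-0.04,0,-0.02,0]
    - [-0.07,0,-0.03,0]
    - [-0.1,0,-0.04,0]
    - [-0.12,0,-0.045,0]
  hand: 0.0854

```text
time: 37.0
ee_pos: [0.3639, -0.0362, 0.241]
tcp_rot: [180.0, -0.1, 4.1]
wrist_force: [-0.1, 0.0, 0.4]
opening: 0.0856
grasp_force: 0.0
```

```bash
python3 - <<'E'
from fit import *
s=bot.camera('scene');t=bot.camera('top'); o=bot.get_obs(); print(o['ee_pos'],o['tcp_rot'],o['q'].round(1))
for n,c in (('scene',s),('top',t)):
    for d in bot.find_in(n,'rib_c')[:3]+bot.mark_of(n,'rib_c')[:3]: print(n,d['location'],d['confidence'],world(c,d['location'],.004)[:2])
for th in (.02,.035,.05):
    for w in ([.515,.31],):
        ps=pix(t,[*w,.004]); print(th,fit('rib',[t],[ps],w,th=th,r=26))
        ps2=pix(s,[*w,.004]); print(th,fit('rib',[s],[ps2],w,th=th,r=20))
out=[]
for c,(x0,y0,x1,y1) in ((t,(150,195,210,245)),(s,(170,165,230,215)),(t,(240,205,300,255)),(s,(200,180,260,230))):
    im_=cv2.resize(c['color'][y0:y1,x0:x1],(360,300),interpolation=2)
    f=lambda w:tuple(int(k) for k in (pix(c,w)-[x0,y0]+.5)*6)
    P=poly('tile',[.4850,-.0278,.0716],.050); cv2.polylines(im_,[np.array([f(w) for w in P[4:]])],True,(255,0,255),1)
    out.append(im_)
cv2.imwrite('pics/rib1.png',np.vstack([np.hstack(out[:2]),np.hstack(out[2:])]))
E
```

```text
[ 0.36398355 -0.03628175  0.24139766] [179.96424382  -0.18059074   4.03899462] [ -5.7 -19.8 -11.   98.7  -0.  170.3]
scene [358.8, 318.5] 0.72 [ 0.6021653  -0.49245385]
scene [184.8, 187.2] 0.6 [0.47455571 0.34487418]
top [172.0, 230.1] 0.64 [0.4839817  0.34087919]
top [171.9, 232.1] 0.68 [0.47646671 0.34117807]
top [328.2, 165.2] 0.48 [ 0.72840082 -0.24831881]
0.02 (array([0.47718674, 0.33789452, 2.76047144]), [np.float64(0.8977391967948106)])
0.02 (array([0.4806464 , 0.33649231, 3.02498913]), [np.float64(0.5094989664337041)])
0.035 (array([ 0.54962618,  0.29003351, -0.25041819]), [np.float64(0.11872962456620044)])
0.035 (array([0.55388032, 0.29331455, 2.53450251]), [np.float64(0.3311680040759139)])
0.05 (array([ 0.47866077,  0.33516353, -0.25568487]), [np.float64(0.8452182952182952)])
0.05 (array([ 0.55576166,  0.29921877, -0.38311391]), [np.float64(0.3409322206391207)])
```

View pics/rib1.png

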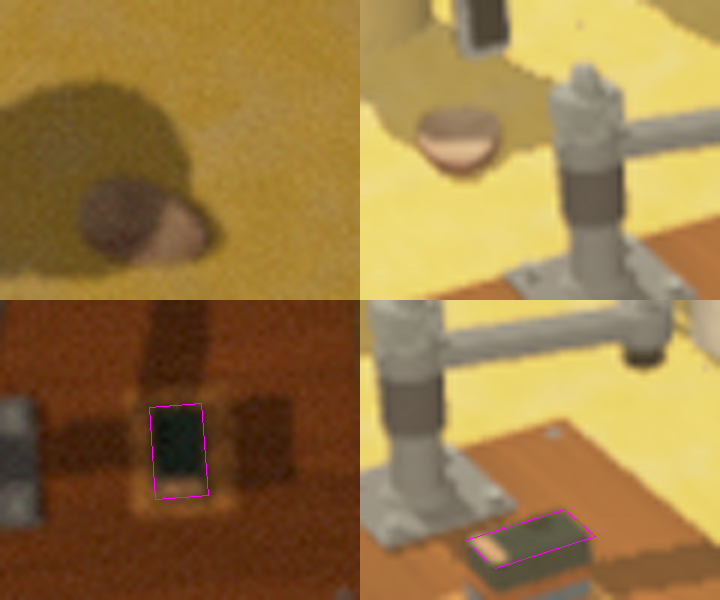

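The five-tile stack is good. The rib has been knocked toward the robot, to about (171,231) in the top view, so I'll refit it there.

```bash
python3 - <<'E'
from fit import *
s=bot.camera('scene');t=bot.camera('top')
w=[.477,.338]
for th in (.02,.035,.05):
    ps=[pix(c,[*w,.004]) for c in (s,t)]
    for cs in ([0,1],[0],[1]):
        x,q=fit('rib',[(s,t)[i] for i in cs],[ps[i] for i in cs],w,th=th,r=18); print(th,cs,x[:2].round(4),round(np.degrees(x[2])%180,1),np.round(q,2))
E
```

```text
0.02 [0, 1] [0.4771 0.338 ] 160.8 [0.85 0.9 ]
0.02 [0] [0.4793 0.3398] 163.9 [0.86]
0.02 [1] [0.4766 0.3378] 158.0 [0.9]
0.035 [0, 1] [0.4777 0.3365] 163.5 [0.76 0.89]
0.035 [0] [0.4777 0.3363] 162.3 [0.76]
0.035 [1] [0.4781 0.3364] 165.3 [0.89]
0.05 [0, 1] [0.4779 0.3354] 166.5 [0.58 0.82]
0.05 [0] [0.4826 0.3437] 163.2 [0.59]
0.05 [1] [0.4781 0.3351] 165.3 [0.82]
```

```bash
python3 - <<'E'
from plan import *
c=plan([.3640,-.0363,.2414,4.1],[[.4775,.3372,.15,72.3],[None,None,.02,None],[None,None,-.001,None]],lin=.045,ang=8.3)
c=plan([*c[:2],-.001,c[3]],[[None,None,.2,None],[.4849,-.028,.2,94.1],[None,None,.09,None],[None,None,.0585-.0005,None],[None,None,.25,None]])
E
```

```text
[[0.014, -0.0364, 0.0091, -0.119], [0.028, -0.0729, 0.0183, -0.2381], [0.042, -0.1093, 0.0274, -0.3571], [0.056, -0.1458, 0.0366, -0.4761], [0.07, -0.1822, 0.0457, -0.5952]]
[[0.032, -0.0223, 0.0091, -0.119], [0.064, -0.0447, 0.0183, -0.238], [0.096, -0.067, 0.0274, -0.3571], [0.128, -0.0894, 0.0366, -0.4761], [0.1601, -0.1117, 0.0457, -0.5951]]
   -> [ 0.4775  0.3372  0.15   72.2992]
[[0.0, 0.0, 0.026, -0.0], [0.0, 0.0, 0.052, -0.0], [0.0, 0.0, 0.078, -0.0], [0.0, 0.0, 0.104, -0.0], [0.0, 0.0, 0.13, -0.0]]
   -> [4.77500e-01 3.37200e-01 2.00000e-02 7.22992e+01]
[[0.0, 0.0, 0.0042, -0.0], [0.0, 0.0, 0.0084, -0.0], [0.0, 0.0, 0.0126, -0.0], [0.0, 0.0, 0.0168, -0.0], [0.0, 0.0, 0.021, -0.0]]
   -> [ 4.77500e-01  3.37200e-01 -1.00000e-03  7.22992e+01]
[[0.0, 0.0, -0.0201, -0.0], [0.0, 0.0, -0.0402, -0.0], [0.0, 0.0, -0.0603, -0.0], [0.0, 0.0, -0.0804, -0.0], [0.0, 0.0, -0.1005, -0.0]]
[[0.0, 0.0, -0.0201, -0.0], [0.0, 0.0, -0.0402, -0.0], [0.0, 0.0, -0.0603, -0.0], [0.0, 0.0, -0.0804, -0.0], [0.0, 0.0, -0.1005, -0.0]]
   -> [ 0.4775  0.3372  0.2    72.2992]
[[-0.0346, 0.0118, -0.0, -0.0
[... 240 characters left out ...]
], [-0.1448, 0.0203, -0.0, -0.1522], [-0.1809, 0.0253, -0.0, -0.1903]]
   -> [ 4.84900e-01 -2.80000e-02  2.00000e-01  9.41002e+01]
[[0.0, 0.0, 0.022, -0.0], [0.0, 0.0, 0.044, -0.0], [0.0, 0.0, 0.066, -0.0], [0.0, 0.0, 0.088, -0.0], [0.0, 0.0, 0.11, -0.0]]
   -> [ 4.84900e-01 -2.80000e-02  9.00000e-02  9.41002e+01]
[[0.0, 0.0, 0.0064, -0.0], [0.0, 0.0, 0.0128, -0.0], [0.0, 0.0, 0.0192, -0.0], [0.0, 0.0, 0.0256, -0.0], [0.0, 0.0, 0.032, -0.0]]
   -> [ 4.84900e-01 -2.80000e-02  5.80000e-02  9.41002e+01]
[[0.0, 0.0, -0.0384, -0.0], [0.0, 0.0, -0.0768, -0.0], [0.0, 0.0, -0.1152, -0.0], [0.0, 0.0, -0.1536, -0.0], [0.0, 0.0, -0.192, -0.0]]
   -> [ 4.84900e-01 -2.80000e-02  2.50000e-01  9.41002e+01]
```

arm_command:
  series:
    - [0.014,-0.036,0.009,-0.119]
    - [0.028,-0.073,0.018,-0.238]
    - [0.042,-0.109,0.027,-0.357]
    - [0.056,-0.146,0.037,-0.476]
    - [0.07,-0.1822,0.0457,-0.5952]

```text
time: 37.9
ee_pos: [0.4226, 0.1525, 0.1925]
tcp_rot: [-180.0, 0.1, 38.5]
wrist_force: [0.8, 0.6, 0.5]
opening: 0.0851
grasp_force: 0.0
```

arm_command:
  series:
    - [0.032,-0.022,0.009,-0.119]
    - [0.064,-0.045,0.018,-0.238]
    - [0.096,-0.067,0.027,-0.357]
    - [0.128,-0.089,0.037,-0.476]
    - [0.16,-0.1117,0.0457,-0.5951]

```text
time: 38.4
ee_pos: [0.4793, 0.3391, 0.1462]
tcp_rot: [-180.0, 0.1, 72.6]
wrist_force: [-0.6, 0.0, 0.6]
opening: 0.0855
grasp_force: 0.0
```

arm_command:
  series:
    - [0,0,0.02,0]
    - [0,0,0.05,0]
    - [0,0,0.08,0]
    - [0,0,0.11,0]
    - [0,0,0.13,0]

```text
time: 38.9
ee_pos: [0.4781, 0.3368, 0.0144]
tcp_rot: [-179.9, 0.2, 72.3]
wrist_force: [0.2, -0.0, -0.2]
opening: 0.0851
grasp_force: 0.0
```

arm_command:
  series:
    - [0,0,0.004,0]
    - [0,0,0.01,0]
    - [0,0,0.015,0]
    - [0,0,0.019,0]
    - [0,0,0.02,0]

```text
time: 39.4
ee_pos: [0.4792, 0.3374, -0.0021]
tcp_rot: [180.0, -0.0, 72.3]
wrist_force: [0.9, 0.9, -0.6]
opening: 0.0854
grasp_force: 0.0
```

arm_command:
  series:
    - [0,0,0,0]
    - [0,0,0,0]
    - [0,0,0,0]
    - [0,0,0,0]
    - [0,0,0,0]
  hand: 0.045
  grip_force: 30

```text
time: 39.9
ee_pos: [0.4794, 0.3374, -0.0013]
tcp_rot: [180.0, -0.0, 72.3]
wrist_force: [-1.4, -0.9, 4.7]
opening: 0.0493
grasp_force: 30.8
```

arm_command:
  series:
    - [0,0,-0.01,0]
    - [0,0,-0.03,0]
    - [0,0,-0.06,0]
    - [0,0,-0.08,0]
    - [0,0,-0.1,0]

```text
time: 40.4
ee_pos: [0.4791, 0.3373, 0.0996]
tcp_rot: [180.0, -0.0, 72.3]
wrist_force: [0.7, 0.8, 0.0]
opening: 0.049
grasp_force: 31.2
```

```bash
python3 - <<'E'
from h import *
s=bot.camera('scene');t=bot.camera('top'); o=bot.get_obs(); print(o['ee_pos'],o['opening'],o['grasp_force'])
out=[cv2.resize(c['color'][y0:y1,x0:x1],(400,333),interpolation=2) for c,(x0,y0,x1,y1) in ((t,(140,195,200,245)),(s,(155,135,215,185)))]
cv2.imwrite('pics/rib2.png',np.hstack(out))
E
```

```text
[0.48026683 0.33811825 0.10142395] 0.04946966712215098 31.22236578259617
```

View pics/rib2.png

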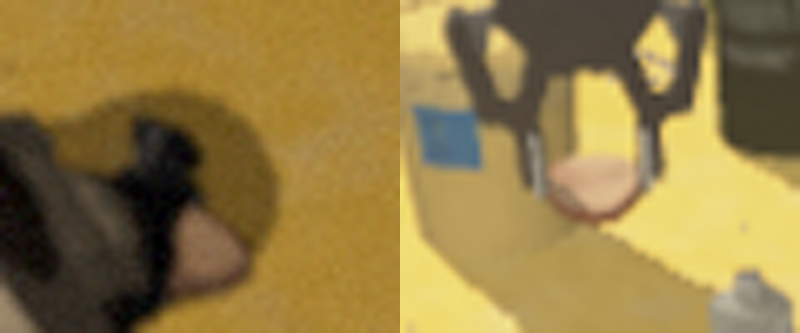

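```bash
python3 - <<'E'
from plan import *
from h import *
t={k:None for k in()}; c=bot.camera('top'); print('tip',world(c,[177.2,234.7],.105)); c=bot.camera('scene'); print('tip',world(c,[155+600-400>0 and 155+200/6.67,135+215/6.67],.1))
c=plan([.4794,.3376,.099,72.3],[[None,None,.225,None],[.4849,-.028,.225,94.1],[None,None,.09,None],[None,None,.064,None]])
E
```

```text
tip [0.46849082 0.29619019 0.105     ]
tip [0.47212315 0.30875258 0.1       ]
[[0.0, 0.0, -0.0252, -0.0], [0.0, 0.0, -0.0504, -0.0], [0.0, 0.0, -0.0756, -0.0], [0.0, 0.0, -0.1008, -0.0], [0.0, 0.0, -0.126, -0.0]]
   -> [ 0.4794  0.3376  0.225  72.3   ]
[[-0.0347, 0.0116, -0.0, -0.038], [-0.0693, 0.0233, -0.0, -0.0761], [-0.104, 0.0349, -0.0, -0.1141], [-0.1386, 0.0466, -0.0, -0.1522], [-0.1733, 0.0582, -0.0, -0.1902]]
[[-0.0362, 0.0049, -0.0, -0.0381], [-0.0725, 0.0098, -0.0, -0.0761], [-0.1087, 0.0146, -0.0, -0.1142], [-0.145, 0.0195, -0.0, -0.1522], [-0.1812, 0.0244, -0.0, -0.1903]]
   -> [ 4.8490e-01 -2.8000e-02  2.2500e-01  9.4101e+01]
[[0.0, 0.0, 0.027, -0.0], [0.0, 0.0, 0.054, -0.0], [0.0, 0.0, 0.081, -0.0], [0.0, 0.0, 0.108, -0.0], [0.0, 0.0, 0.135, -0.0]]
   -> [ 4.8490e-01 -2.8000e-02  9.0000e-02  9.4101e+01]
[[0.0, 0.0, 0.0052, -0.0], [0.0, 0.0, 0.0104, -0.0], [0.0, 0.0, 0.0156, -0.0], [0.0, 0.0, 0.0208, -0.0], [0.0, 0.0, 0.026, -0.0]]
   -> [ 4.8490e-01 -2.8000e-02  6.4000e-02  9.4101e+01]
```

arm_command:
  series:
    - [0,0,-0.025,0]
    - [0,0,-0.05,0]
    - [0,0,-0.076,0]
    - [0,0,-0.101,0]
    - [0,0,-0.126,0]

```text
time: 41.1
ee_pos: [0.4787, 0.337, 0.2233]
tcp_rot: [-179.9, 0.1, 72.3]
wrist_force: [0.4, 1.0, -0.2]
opening: 0.049
grasp_force: 31.3
```

arm_command:
  series:
    - [-0.035,0.012,0,-0.038]
    - [-0.069,0.023,0,-0.076]
    - [-0.104,0.035,0,-0.114]
    - [-0.139,0.047,0,-0.152]
    - [-0.1733,0.0582,0,-0.1902]

```text
time: 41.6
ee_pos: [0.4811, 0.153, 0.2224]
tcp_rot: [-179.9, 0.0, 83.3]
wrist_force: [0.8, -0.1, 0.0]
opening: 0.0491
grasp_force: 31.3
```

arm_command:
  series:
    - [-0.036,0.005,0,-0.038]
    - [-0.072,0.01,0,-0.076]
    - [-0.109,0.015,0,-0.114]
    - [-0.145,0.02,0,-0.152]
    - [-0.1812,0.0244,0,-0.1903]

```text
time: 42.1
ee_pos: [0.4838, -0.0298, 0.2225]
tcp_rot: [-179.9, -0.0, 94.2]
wrist_force: [-0.0, 0.3, -0.0]
opening: 0.0491
grasp_force: 31.3
```

arm_command:
  series:
    - [0,0,0.02,0]
    - [0,0,0.05,0]
    - [0,0,0.08,0]
    - [0,0,0.11,0]
    - [0,0,0.135,0]

```text
time: 42.6
ee_pos: [0.4831, -0.0284, 0.0858]
tcp_rot: [-179.8, -0.0, 94.1]
wrist_force: [-0.6, 0.8, -0.8]
opening: 0.0493
grasp_force: 31.3
```

arm_command:
  series:
    - [0,0,0.005,0]
    - [0,0,0.012,0]
    - [0,0,0.019,0]
    - [0,0,0.025,0]
    - [0,0,0.026,0]

```text
time: 43.1
ee_pos: [0.4843, -0.0284, 0.0626]
tcp_rot: [-180.0, 0.0, 94.1]
wrist_force: [0.7, 0.8, 0.2]
opening: 0.0493
grasp_force: 31.3
```

arm_command:
  series:
    - [0,0,0,0]
    - [0,0,0,0]
    - [0,0,0,0]
    - [0,0,0,0]
    - [0,0,0,0]

```text
time: 43.6
ee_pos: [0.4844, -0.0284, 0.0629]
tcp_rot: [180.0, 0.0, 94.1]
wrist_force: [-0.4, -0.6, -0.1]
opening: 0.0492
grasp_force: 31.3
```

arm_command:
  series:
    - [0,0,0.002,0]
    - [0,0,0.004,0]
    - [0,0,0.005,0]
    - [0,0,0.005,0]
    - [0,0,0.005,0]

```text
time: 44.1
ee_pos: [0.4843, -0.0284, 0.0577]
tcp_rot: [-180.0, 0.0, 94.1]
wrist_force: [0.7, 0.6, -0.3]
opening: 0.0494
grasp_force: 31.3
```

arm_command:
  series:
    - [0,0,0,0]
    - [0,0,0,0]
    - [0,0,0,0]
    - [0,0,0,0]
    - [0,0,0,0]
  hand: 0.075

```text
time: 44.6
ee_pos: [0.4844, -0.0284, 0.0578]
tcp_rot: [180.0, 0.0, 94.1]
wrist_force: [0.2, -0.2, -0.4]
opening: 0.0753
grasp_force: 0.0
```

arm_command:
  series:
    - [0,0,-0.01,0]
    - [0,0,-0.03,0]
    - [0,0,-0.06,0]
    - [0,0,-0.1,0]
    - [0,0,-0.14,0]

```text
time: 45.1
ee_pos: [0.4839, -0.0283, 0.1998]
tcp_rot: [-180.0, -0.0, 94.1]
wrist_force: [1.2, -0.2, -0.2]
opening: 0.0751
grasp_force: 0.0
```

arm_command:
  series:
    - [0,-0.02,-0.01,0]
    - [0,-0.04,-0.02,0]
    - [0,-0.07,-0.03,0]
    - [0,-0.1,-0.03,0]
    - [0,-0.12,-0.03,0]

```text
time: 45.6
ee_pos: [0.3632, -0.0369, 0.2291]
tcp_rot: [179.9, 0.0, 94.1]
wrist_force: [0.4, -0.0, -0.2]
opening: 0.0749
grasp_force: 0.0
```

```bash
python3 - <<'E'
from fit import *
s=bot.camera('scene');t=bot.camera('top'); o=bot.get_obs(); print(o['ee_pos'],o['tcp_rot'],o['q'].round(1))
out=[]
for c,(x0,y0,x1,y1) in ((t,(225,180,297,240)),(s,(194,160,266,220))):
    im_=cv2.resize(c['color'][y0:y1,x0:x1],(400,333),interpolation=2)
    f=lambda w:tuple(int(k) for k in (pix(c,w)-[x0,y0]+.5)*400/72)
    P=poly('rib',[.4850,-.0278,.0716],.0585); cv2.polylines(im_,[np.array([f(w) for w in P[24:]])],True,(255,0,255),1)
    for a,col in((1.2,(255,0,0)),(1.3,(0,255,0)),(1.4,(0,0,255))):
        for r,z in((.13,.1635),(.13,.0865)): cv2.circle(im_,f([.4761+r*np.sin(a+.0716),.1013-r*np.cos(a+.0716),z]),3,col,-1)
    cv2.circle(im_,f([.4761,.1013,.150]),3,(255,255,0),-1)
    out.append(im_)
cv2.imwrite('pics/rib3.png',np.hstack(out))
for n in('scene','top'):
    for k in ('knob_c','strap_under','collar_c','pad_face'):
        for d in bot.mark_of(n,k)[:1]: print(n,k,d)
E
```

```text
[ 0.36307219 -0.0369645   0.22931778] [1.79878478e+02 2.41097142e-02 9.40384013e+01] [ -5.8 -20.3 -12.6  97.5  -0.   80.2]
scene knob_c {'location': [249.4, 172.9], 'confidence': 0.64}
scene strap_under {'location': [240.3, 184.5], 'confidence': 0.7}
scene collar_c {'location': [206.9, 183.7], 'confidence': 0.75}
scene pad_face {'location': [230.0, 224.7], 'confidence': 0.62}
top knob_c {'location': [236.2, 196.8], 'confidence': 0.66}
top strap_under {'location': [254.2, 226.8], 'confidence': 0.61}
top collar_c {'location': [230.5, 231.2], 'confidence': 0.93}
```

View pics/rib3.png

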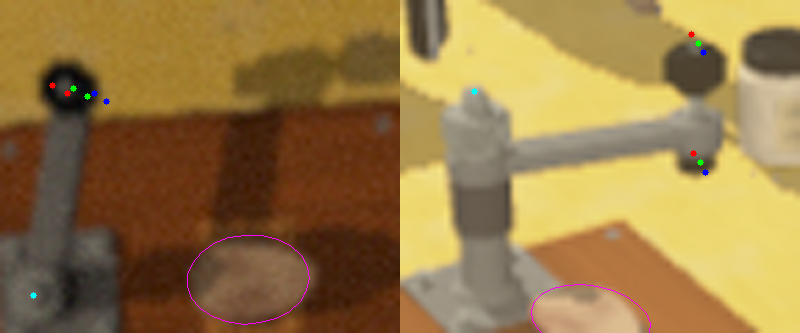

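The rib sits well on the stack; its outline matches in both views. Next: go to the knob, grip it and swing the arm in.

```bash
python3 - <<'E'
from plan import *
c=plan([.3631,-.0370,.2293,94.1],[[.6042,.0794,.22,170.3],[None,None,.142,None]],ang=8.3)
E
```

```text
[[0.0099, 0.0249, 0.0009, -0.133], [0.0198, 0.0498, 0.0019, -0.266], [0.0297, 0.0746, 0.0028, -0.399], [0.0395, 0.0995, 0.0037, -0.532], [0.0494, 0.1244, 0.0047, -0.665]]
[[-0.0076, 0.0257, 0.0009, -0.133], [-0.0151, 0.0514, 0.0018, -0.266], [-0.0227, 0.0771, 0.0028, -0.399], [-0.0303, 0.1027, 0.0037, -0.532], [-0.0378, 0.1284, 0.0046, -0.6649]]
   -> [6.042000e-01 7.940000e-02 2.200000e-01 1.702977e+02]
[[0.0, 0.0, 0.0156, -0.0], [0.0, 0.0, 0.0312, -0.0], [0.0, 0.0, 0.0468, -0.0], [0.0, 0.0, 0.0624, -0.0], [0.0, 0.0, 0.078, -0.0]]
   -> [6.042000e-01 7.940000e-02 1.420000e-01 1.702977e+02]
```

arm_command:
  series:
    - [0.01,0.025,0.001,-0.133]
    - [0.02,0.05,0.002,-0.266]
    - [0.03,0.075,0.003,-0.399]
    - [0.04,0.1,0.004,-0.532]
    - [0.0494,0.1244,0.0047,-0.665]

```text
time: 46.6
ee_pos: [0.4864, 0.0219, 0.2225]
tcp_rot: [-180.0, -0.0, 132.5]
wrist_force: [-0.4, -0.3, 0.4]
opening: 0.0753
grasp_force: 0.0
```

arm_command:
  series:
    - [-0.008,0.026,0.001,-0.133]
    - [-0.015,0.051,0.002,-0.266]
    - [-0.023,0.077,0.003,-0.399]
    - [-0.03,0.103,0.004,-0.532]
    - [-0.0378,0.1284,0.0046,-0.665]

```text
time: 47.1
ee_pos: [0.6069, 0.0801, 0.2176]
tcp_rot: [-180.0, -0.1, 170.6]
wrist_force: [-0.2, 0.6, 0.1]
opening: 0.0752
grasp_force: 0.0
```

arm_command:
  series:
    - [0,0,0.0,0]
    - [0,0,0.01,0]
    - [0,0,0.02,0]
    - [0,0,0.03,0]
    - [0,0,0.035,0]

```text
time: 47.6
ee_pos: [0.6048, 0.079, 0.1822]
tcp_rot: [-180.0, -0.1, 170.2]
wrist_force: [-0.6, 1.1, 0.6]
opening: 0.0748
grasp_force: 0.0
```

```bash
python3 - <<'E'
from h import *
s=bot.camera('scene'); o=bot.get_obs(); print(o['ee_pos'],o['tcp_rot'],o['wrist_force'],o['torque'])
cv2.imwrite('pics/kn.png',cv2.resize(s['color'][130:230,185:305],(720,600),interpolation=2))
E
```

```text
[0.60481526 0.07905461 0.18182782] [-1.79970110e+02 -9.59353079e-02  1.70222792e+02] [ 0.28165173 -0.11372181 -0.76326828] [ 0.00885747  0.03787021 -0.02003604]
```

View pics/kn.png

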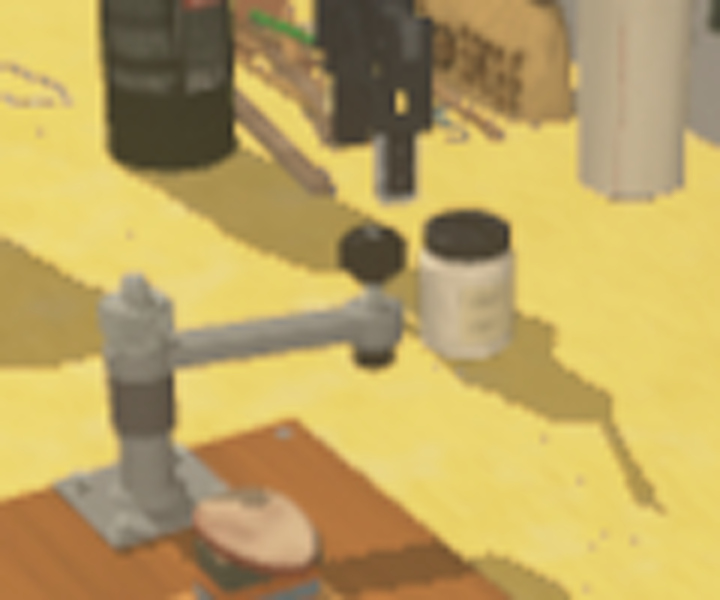

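The hand is above the knob at (372,253), with the near fingertip at (397,198). I'll lower over it and grip.

arm_command:
  series:
    - [0,0,0.01,0]
    - [0,0,0.02,0]
    - [0,0,0.03,0]
    - [0,0,0.038,0]
    - [0,0,0.042,0]

```text
time: 48.15
ee_pos: [0.6054, 0.0793, 0.1402]
tcp_rot: [-180.0, -0.1, 170.3]
wrist_force: [0.3, -0.9, -0.5]
opening: 0.0749
grasp_force: 0.0
```

arm_command:
  series:
    - [0,0,0,0]
    - [0,0,0,0]
    - [0,0,0,0]
    - [0,0,0,0]
    - [0,0,0,0]
  hand: 0.02
  grip_force: 40

```text
time: 48.65
ee_pos: [0.6061, 0.0794, 0.1421]
tcp_rot: [180.0, 0.1, 170.3]
wrist_force: [0.8, -0.2, 1.6]
opening: 0.0344
grasp_force: 39.7
```

```bash
python3 - <<'E'
from h import *
o=bot.get_obs(); print(o['ee_pos'],o['tcp_rot'],o['wrist_force'],o['torque'],o['opening'],o['grasp_force'])
s=bot.camera('scene')
cv2.imwrite('pics/kn2.png',cv2.resize(s['color'][130:230,185:305],(720,600),interpolation=2))
E
```

```text
[0.60606754 0.07940121 0.14207912] [1.79982394e+02 5.89638311e-02 1.70262442e+02] [ 0.84764365 -0.23483485  1.63576001] [-0.0058191  -0.07471005  0.0061245 ] 0.03437954872067815 39.69506621360779
```

View pics/kn2.png

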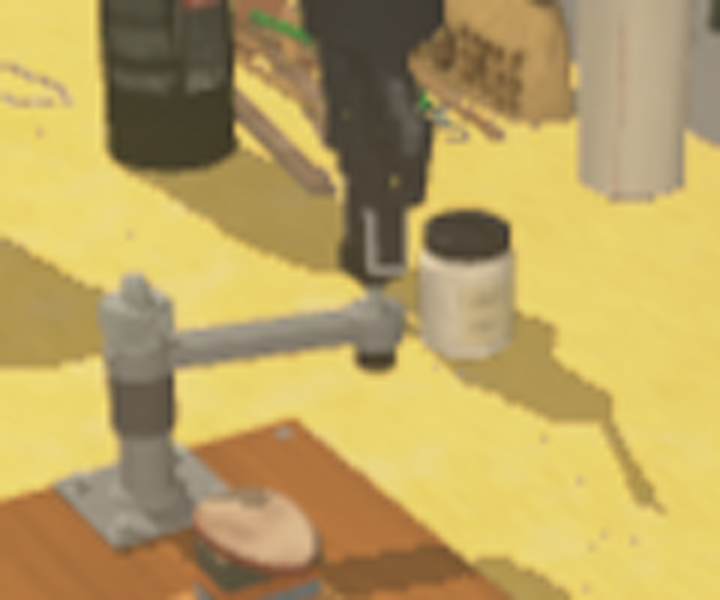

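```bash
python3 - <<'E'
import numpy as np
# in tool frame: tool x radial inward? compute generic
P=np.array([.4761,.1013]); r=.1317; th=np.radians(-9.57); yaw=np.radians(170.3)
d=np.radians(-76.33)/4
def tl(v,y): c,s=np.cos(y),np.sin(y); return [c*v[0]+s*v[1], s*v[0]-c*v[1]]
p0=P+r*np.array([np.cos(th),np.sin(th)])
rows=[[*np.round(tl(P+r*np.array([np.cos(th+d*k/5),np.sin(th+d*k/5)])-p0,yaw),4).tolist(),0,round(-d*k/5,4)] for k in range(1,6)]
print(p0,rows)
te=th+4*d; print(P+r*np.array([np.cos(te),np.sin(te)]),np.degrees(yaw+4*d))
E
```

```text
[0.60596716 0.07940455] [[0.0003, -0.0088, 0, np.float64(0.0666)], [0.0011, -0.0175, 0, np.float64(0.1332)], [0.0026, -0.0261, 0, np.float64(0.1998)], [0.0046, -0.0347, 0, np.float64(0.2664)], [0.0071, -0.0431, 0, np.float64(0.3331)]]
[ 0.48551621 -0.03006295] 93.97000000000001
```

arm_command:
  series:
    - [0.0003,-0.0088,0,0.0666]
    - [0.0011,-0.0175,0,0.1332]
    - [0.0026,-0.0261,0,0.1998]
    - [0.0046,-0.0347,0,0.2664]
    - [0.0071,-0.0431,0,0.3331]
  grip_force: 25

```text
time: 49.2
ee_pos: [0.5916, 0.038, 0.1419]
tcp_rot: [179.9, 0.0, 151.0]
wrist_force: [-0.2, 2.2, 3.0]
opening: 0.0342
grasp_force: 39.9
```

arm_command:
  series:
    - [0.0003,-0.0088,0,0.0666]
    - [0.0011,-0.0175,0,0.1332]
    - [0.0026,-0.0261,0,0.1998]
    - [0.0046,-0.0347,0,0.2664]
    - [0.0071,-0.0431,0,0.3331]

```text
time: 49.7
ee_pos: [0.5643, 0.0039, 0.1419]
tcp_rot: [179.9, -0.0, 131.9]
wrist_force: [-1.4, 3.2, 2.7]
opening: 0.0346
grasp_force: 39.9
```

arm_command:
  series:
    - [0.0003,-0.0088,0,0.0666]
    - [0.0011,-0.0175,0,0.1332]
    - [0.0026,-0.0261,0,0.1998]
    - [0.0046,-0.0347,0,0.2664]
    - [0.0071,-0.0431,0,0.3331]

```text
time: 50.2
ee_pos: [0.5274, -0.0193, 0.1418]
tcp_rot: [179.9, -0.1, 112.9]
wrist_force: [-1.1, 4.9, 3.0]
opening: 0.0342
grasp_force: 39.9
```

arm_command:
  series:
    - [0.0003,-0.0088,0,0.0666]
    - [0.0011,-0.0175,0,0.1332]
    - [0.0026,-0.0261,0,0.1998]
    - [0.0046,-0.0347,0,0.2664]
    - [0.0064,-0.0405,0,0.313]

```text
time: 50.7
ee_pos: [0.4876, -0.029, 0.1418]
tcp_rot: [180.0, -0.1, 95.0]
wrist_force: [0.3, 5.1, 1.4]
opening: 0.0343
grasp_force: 39.8
```

arm_command:
  series:
    - [0,-0.001,0,0.007]
    - [0,-0.002,0,0.015]
    - [0,-0.0026,0,0.02]
    - [0,-0.0026,0,0.02]
    - [0,-0.0026,0,0.02]

```text
time: 51.2
ee_pos: [0.4855, -0.0291, 0.1418]
tcp_rot: [180.0, -0.1, 94.0]
wrist_force: [-0.6, 5.4, 1.6]
opening: 0.0343
grasp_force: 39.8
```

arm_command:
  series:
    - [0,-0.001,0,0]
    - [0,-0.002,0,0]
    - [0,-0.002,0,0]
    - [0,-0.002,0,0]
    - [0,-0.002,0,0]

```text
time: 51.7
ee_pos: [0.4847, -0.0291, 0.142]
tcp_rot: [179.8, -0.1, 94.0]
wrist_force: [5.7, 6.1, -0.5]
opening: 0.0342
grasp_force: 39.6
```

```bash
python3 - <<'E'
from h import *
o=bot.get_obs(); print(o['ee_pos'],o['tcp_rot'],o['wrist_force'],o['torque'],o['opening'],o['grasp_force'],o['q'].round(1))
E
```

```text
[ 0.48465363 -0.029139    0.14203664] [ 1.79811521e+02 -1.13462766e-01  9.39790878e+01] [ 5.68006712  6.14245399 -0.49210751] [ 1.26583308 -1.31509674 -0.02439197] 0.0341759389829677 39.57181513309479 [-3.5 -4.9 -9.7 85.   0.1 82.5]
```

arm_command:
  series:
    - [0,0,0,0]
    - [0,0,0,0]
    - [0,0,0,0]
    - [0,0,0,0]
    - [0,0,0,0]
  hand: 0.06

```text
time: 52.2
ee_pos: [0.4833, -0.0302, 0.1414]
tcp_rot: [-180.0, 0.0, 93.9]
wrist_force: [0.9, -0.0, -0.2]
opening: 0.0602
grasp_force: 0.0
```

arm_command:
  series:
    - [0,0,-0.01,0]
    - [0,0,-0.02,0]
    - [0,0,-0.03,0]
    - [0,0,-0.045,0]
    - [0,0,-0.055,0]

```text
time: 52.7
ee_pos: [0.4837, -0.0302, 0.1984]
tcp_rot: [179.9, 0.0, 93.9]
wrist_force: [0.2, 0.2, -0.5]
opening: 0.0598
grasp_force: 0.0
```

arm_command:
  series:
    - [0.012,0,0,0]
    - [0.025,0,0,0]
    - [0.04,0.001,0,0]
    - [0.05,0.001,0,0]
    - [0.056,0.001,0,0]
  hand: 0.0

```text
time: 53.2
ee_pos: [0.4801, 0.0271, 0.1959]
tcp_rot: [-179.9, -0.0, 94.0]
wrist_force: [-0.4, 0.2, -0.1]
opening: 0.0001
grasp_force: 0.0
```

arm_command:
  series:
    - [0,0,0.02,0]
    - [0,0,0.04,0]
    - [0,0,0.06,0]
    - [0,0,0.07,0]
    - [0,0,0.073,0]

```text
time: 53.7
ee_pos: [0.4799, 0.0259, 0.1224]
tcp_rot: [-179.9, 0.0, 93.9]
wrist_force: [-0.5, -0.0, 0.1]
opening: -0.0001
grasp_force: 0.0
```

arm_command:
  series:
    - [0,0,0.001,0]
    - [0,0,0.002,0]
    - [0,0,0.003,0]
    - [0,0,0.003,0]
    - [0,0,0.003,0]

```text
time: 54.2
ee_pos: [0.4807, 0.0258, 0.1208]
tcp_rot: [180.0, -0.0, 93.9]
wrist_force: [0.9, 0.4, -0.4]
opening: -0.0001
grasp_force: 0.0
```

```bash
python3 - <<'E'
from h import *
o=bot.get_obs(); print(o['ee_pos'],o['tcp_rot'],o['wrist_force'],o['torque'],o['opening'])
s=bot.camera('scene'); x0,y0=185,150
im=cv2.resize(s['color'][150:250,185:305],(720,600),interpolation=2)
f=lambda w:tuple(int(k) for k in (pix(s,w)-[x0,y0]+.5)*6)
for w,c in (([.485,-.0288,.0865],(255,0,255)),([.485,-.0288,.0665],(255,0,0)),([.485,-.0288,.1635],(0,255,0)),([.485,-.0288,.1435],(0,255,0)),([.4761,.1013,.150],(255,255,0)),([.4761,.1013,.1445],(255,255,0))): cv2.circle(im,f(w),3,c,-1)
cv2.imwrite('pics/arm1.png',im)
E
```

```text
[0.48067117 0.02576599 0.12078506] [ 1.79973751e+02 -4.74166481e-04  9.39260059e+01] [ 0.90743933  0.35813178 -0.43705222] [ 0.04757413  0.03338107 -0.0104325 ] -8.287188193297381e-05
```

View pics/arm1.png

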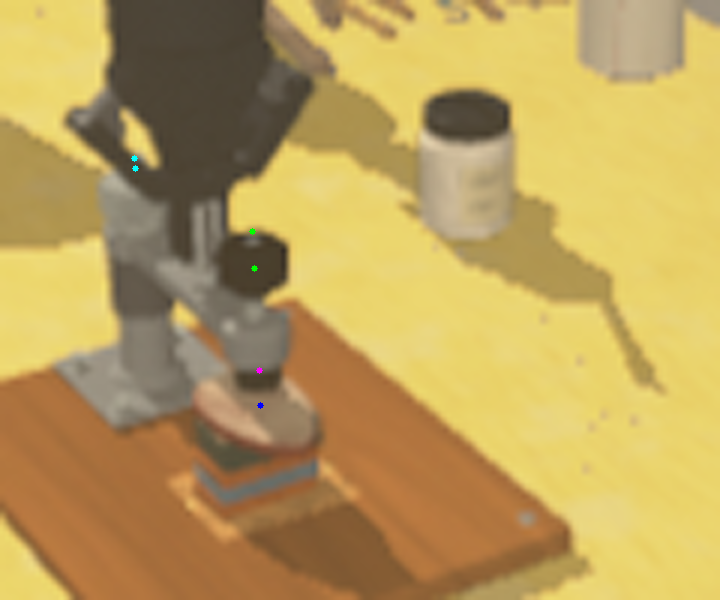

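arm_command:
  series:
    - [0,0,0.001,0]
    - [0,0,0.002,0]
    - [0,0,0.002,0]
    - [0,0,0.002,0]
    - [0,0,0.002,0]

```text
time: 54.75
ee_pos: [0.4805, 0.0258, 0.1185]
tcp_rot: [-180.0, 0.0, 93.9]
wrist_force: [-0.2, -0.1, -0.4]
opening: -0.0001
grasp_force: 0.0
```

arm_command:
  series:
    - [0,0,0.001,0]
    - [0,0,0.002,0]
    - [0,0,0.002,0]
    - [0,0,0.002,0]
    - [0,0,0.002,0]

```text
time: 55.25
ee_pos: [0.4805, 0.0258, 0.1165]
tcp_rot: [180.0, 0.0, 93.9]
wrist_force: [0.0, 0.9, 0.6]
opening: -0.0001
grasp_force: 0.0
```

arm_command:
  series:
    - [0,0,0.001,0]
    - [0,0,0.002,0]
    - [0,0,0.002,0]
    - [0,0,0.002,0]
    - [0,0,0.002,0]

```text
time: 55.75
ee_pos: [0.4805, 0.0258, 0.1145]
tcp_rot: [-180.0, -0.0, 93.9]
wrist_force: [0.4, 0.6, -0.1]
opening: -0.0
grasp_force: 0.0
```

arm_command:
  series:
    - [0,0,0.001,0]
    - [0,0,0.002,0]
    - [0,0,0.002,0]
    - [0,0,0.002,0]
    - [0,0,0.002,0]

```text
time: 56.25
ee_pos: [0.4805, 0.0258, 0.1125]
tcp_rot: [-180.0, 0.0, 93.9]
wrist_force: [0.9, 0.2, 0.1]
opening: 0.0
grasp_force: 0.0
```

arm_command:
  series:
    - [0,0,0.001,0]
    - [0,0,0.0015,0]
    - [0,0,0.0015,0]
    - [0,0,0.0015,0]
    - [0,0,0.0015,0]

```text
time: 56.75
ee_pos: [0.4805, 0.0258, 0.111]
tcp_rot: [180.0, 0.0, 93.9]
wrist_force: [-0.7, -0.0, 0.1]
opening: 0.0001
grasp_force: 0.0
```

arm_command:
  series:
    - [0,0,0.001,0]
    - [0,0,0.0015,0]
    - [0,0,0.0015,0]
    - [0,0,0.0015,0]
    - [0,0,0.0015,0]

```text
time: 57.25
ee_pos: [0.481, 0.0258, 0.1105]
tcp_rot: [179.9, 0.0, 93.9]
wrist_force: [-1.6, -1.0, 6.3]
opening: 0.0002
grasp_force: 3.5
```

```bash
python3 - <<'E'
from plan import *
c=plan([.4805,.0258,.1095,93.9],[[None,None,.2,None],[.4760,.1013,.2,297],[None,None,.125,None]],ang=8.3)
E
```

```text
[[0.0, 0.0, -0.0181, -0.0], [0.0, 0.0, -0.0362, -0.0], [0.0, 0.0, -0.0543, -0.0], [0.0, 0.0, -0.0724, -0.0], [0.0, 0.0, -0.0905, -0.0]]
   -> [4.805e-01 2.580e-02 2.000e-01 9.390e+01]
[[0.003, 0.0, -0.0, -0.1418], [0.0061, 0.0001, -0.0, -0.2836], [0.0091, 0.0001, -0.0, -0.4254], [0.0121, 0.0001, -0.0, -0.5672], [0.0151, 0.0001, -0.0, -0.709]]
[[0.0023, 0.002, -0.0, -0.1418], [0.0046, 0.004, -0.0, -0.2836], [0.0068, 0.006, -0.0, -0.4254], [0.0091, 0.008, -0.0, -0.5672], [0.0114, 0.01, -0.0, -0.7089]]
[[0.0004, 0.003, -0.0, -0.1418], [0.0009, 0.006, -0.0, -0.2836], [0.0013, 0.009, -0.0, -0.4254], [0.0017, 0.012, -0.0, -0.5672], [0.0022, 0.015, -0.0, -0.709]]
[[-0.0016, 0.0026, -0.0, -0.1418], [-0.0032, 0.0051, -0.0, -0.2836], [-0.0049, 0.0077, -0.0, -0.4254], [-0.0065, 0.0102, -0.0, -0.5671], [-0.0081, 0.0128, -0.0, -0.7089]]
[[-0.0029, 0.0009, -0.0, -0.1418], [-0.0058, 0.0018, -0.0, -0.2836], [-0.0086, 0.0026, -0.0, -0.4254], [-0.0115, 0.0035, -0.0, -0.5672], [-0.0144, 0.0044, -0.0, -0.709]]
   -> [4.760000e-01 1.013000e-01 2.000000e-01 2.970021e+02]
[[0.0, -0.0, 0.015, -0.0], [0.0, -0.0, 0.03, -0.0], [0.0, -0.0, 0.045, -0.0], [0.0, -0.0, 0.06, -0.0], [0.0, -0.0, 0.075, -0.0]]
   -> [4.760000e-01 1.013000e-01 1.250000e-01 2.970021e+02]
```

arm_command:
  series:
    - [0,0,-0.01,0]
    - [0,0,-0.03,0]
    - [0,0,-0.05,0]
    - [0,0,-0.07,0]
    - [0,0,-0.0905,0]

```text
time: 57.75
ee_pos: [0.4804, 0.0258, 0.2012]
tcp_rot: [180.0, -0.0, 93.9]
wrist_force: [1.0, 0.6, -0.1]
opening: 0.0
grasp_force: 0.0
```

arm_command:
  series:
    - [0.003,0,0,-0.142]
    - [0.006,0,0,-0.284]
    - [0.009,0,0,-0.425]
    - [0.012,0,0,-0.567]
    - [0.0151,0.0001,0,-0.709]
  hand: 0.07

```text
time: 58.25
ee_pos: [0.4796, 0.041, 0.2004]
tcp_rot: [180.0, 0.0, 134.9]
wrist_force: [0.3, -0.8, 0.1]
opening: 0.0697
grasp_force: 0.0
```

arm_command:
  series:
    - [0.002,0.002,0,-0.142]
    - [0.005,0.004,0,-0.284]
    - [0.007,0.006,0,-0.425]
    - [0.009,0.008,0,-0.567]
    - [0.0114,0.01,0,-0.709]

```text
time: 58.75
ee_pos: [0.4787, 0.0561, 0.2004]
tcp_rot: [180.0, 0.0, 175.5]
wrist_force: [0.4, 0.6, -1.0]
opening: 0.07
grasp_force: 0.0
```

arm_command:
  series:
    - [0,0.003,0,-0.142]
    - [0.001,0.006,0,-0.284]
    - [0.001,0.009,0,-0.425]
    - [0.002,0.012,0,-0.567]
    - [0.0022,0.015,0,-0.709]

```text
time: 59.25
ee_pos: [0.4777, 0.0713, 0.2005]
tcp_rot: [-180.0, 0.0, -143.9]
wrist_force: [0.0, -0.1, 0.2]
opening: 0.0698
grasp_force: 0.0
```

arm_command:
  series:
    - [-0.002,0.003,0,-0.142]
    - [-0.003,0.005,0,-0.284]
    - [-0.005,0.008,0,-0.425]
    - [-0.007,0.01,0,-0.567]
    - [-0.0081,0.0128,0,-0.709]

```text
time: 59.75
ee_pos: [0.4769, 0.0864, 0.2004]
tcp_rot: [-180.0, 0.0, -103.2]
wrist_force: [-0.2, 0.7, 0.1]
opening: 0.0704
grasp_force: 0.0
```

arm_command:
  series:
    - [-0.003,0.001,0,-0.142]
    - [-0.006,0.002,0,-0.284]
    - [-0.009,0.003,0,-0.425]
    - [-0.012,0.004,0,-0.567]
    - [-0.0144,0.0044,0,-0.709]

```text
time: 60.25
ee_pos: [0.4759, 0.1014, 0.2004]
tcp_rot: [-180.0, 0.0, -62.6]
wrist_force: [0.6, -0.0, 0.4]
opening: 0.0698
grasp_force: 0.0
```

arm_command:
  series:
    - [0,0,0,0]
    - [0,0,0.01,0]
    - [0,0,0.02,0]
    - [0,0,0.03,0]
    - [0,0,0.03,0]

```text
time: 60.75
ee_pos: [0.4751, 0.101, 0.1679]
tcp_rot: [179.8, 0.0, -63.0]
wrist_force: [0.3, -0.3, 0.3]
opening: 0.0698
grasp_force: 0.0
```

```bash
python3 - <<'E'
from h import *
o=bot.get_obs(); print(o['ee_pos'],o['tcp_rot'],o['wrist_force'],o['torque'],o['opening'],o['q'].round(1))
s=bot.camera('scene'); t=bot.camera('top')
cv2.imwrite('pics/col.png',np.hstack([cv2.resize(s['color'][130:200,175:245],(400,400),interpolation=2),cv2.resize(t['color'][200:270,200:270],(400,400),interpolation=2)]))
E
```

```text
[0.47513019 0.10098784 0.16789991] [ 1.79841985e+02  4.14944943e-02 -6.30275183e+01] [ 0.34200685 -0.31485189  0.2845309 ] [ 0.00807153 -0.04382039  0.04196117] 0.06976901924230973 [  12.    -4.5   -6.4   88.2   -0.  -105. ]
```

View pics/col.png

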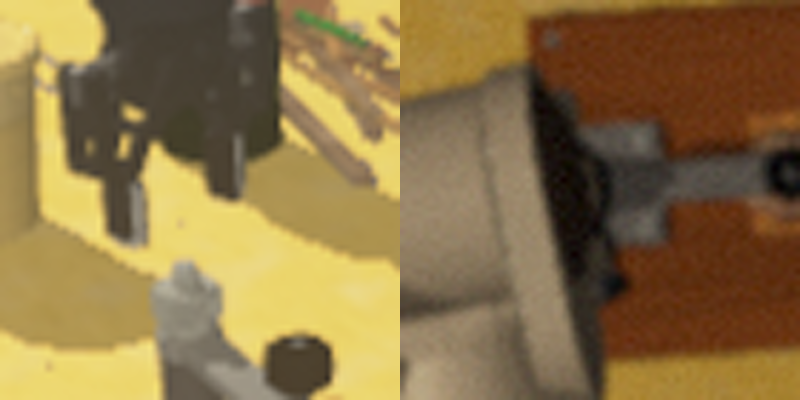

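arm_command:
  series:
    - [0,0,0.01,0]
    - [0,0,0.025,0]
    - [0,0,0.04,0]
    - [0,0,0.05,0]
    - [0,0,0.0525,0]

```text
time: 61.35
ee_pos: [0.4751, 0.1011, 0.1155]
tcp_rot: [179.9, 0.0, -63.0]
wrist_force: [-0.2, -0.3, -0.4]
opening: 0.0699
grasp_force: 0.0
```

arm_command:
  series:
    - [0,0,0,0]
    - [0,0,0,0]
    - [0,0,0,0]
    - [0,0,0,0]
    - [0,0,0,0]
  hand: 0.02
  grip_force: 40

```text
time: 61.85
ee_pos: [0.477, 0.1017, 0.1185]
tcp_rot: [-179.8, -0.0, -62.9]
wrist_force: [4.4, 2.5, 4.5]
opening: 0.0366
grasp_force: 41.0
```

arm_command:
  series:
    - [0,0,0.0002,0.1]
    - [0,0,0.0004,0.2]
    - [0,0,0.0006,0.3]
    - [0,0,0.0008,0.4]
    - [0,0,0.001,0.5]

```text
time: 62.35
ee_pos: [0.4769, 0.1017, 0.1176]
tcp_rot: [-179.9, 0.1, -91.8]
wrist_force: [3.7, 3.6, 4.3]
opening: 0.0363
grasp_force: 41.2
```

```bash
python3 - <<'E'
from h import *
o=bot.get_obs(); print(o['ee_pos'],o['tcp_rot'],o['wrist_force'],o['torque'],o['opening'],o['grasp_force'],o['q'].round(1))
E
```

```text
[0.47691658 0.10165433 0.11755119] [-1.79852232e+02  6.07284687e-02 -9.18292439e+01] [3.67396539 3.56209207 4.32255619] [ 0.59025765 -0.72019796  0.09079939] 0.03633355575782282 41.227251291275024 [ 12.   -4.5 -12.   82.3   0.  -76.2]
```

arm_command:
  series:
    - [0,0,0.0003,0.144]
    - [0,0,0.0006,0.288]
    - [0,0,0.0008,0.432]
    - [0,0,0.0011,0.576]
    - [0,0,0.0014,0.72]

```text
time: 62.85
ee_pos: [0.4768, 0.1017, 0.1161]
tcp_rot: [-180.0, 0.1, -133.2]
wrist_force: [2.7, 3.9, 5.0]
opening: 0.0367
grasp_force: 41.3
```

arm_command:
  series:
    - [0,0,0.0003,0.144]
    - [0,0,0.0006,0.288]
    - [0,0,0.0008,0.432]
    - [0,0,0.0011,0.576]
    - [0,0,0.0014,0.72]

```text
time: 63.35
ee_pos: [0.4768, 0.1019, 0.1148]
tcp_rot: [179.9, 0.1, -174.4]
wrist_force: [3.3, 3.6, 4.9]
opening: 0.0366
grasp_force: 41.3
```

arm_command:
  series:
    - [0,0,0.0003,0.144]
    - [0,0,0.0006,0.288]
    - [0,0,0.0008,0.432]
    - [0,0,0.0011,0.576]
    - [0,0,0.0014,0.72]

```text
time: 63.85
ee_pos: [0.4768, 0.102, 0.1134]
tcp_rot: [179.8, 0.1, 144.3]
wrist_force: [3.1, 4.6, 4.4]
opening: 0.0365
grasp_force: 41.3
```

arm_command:
  series:
    - [0,0,0.0003,0.144]
    - [0,0,0.0006,0.288]
    - [0,0,0.0008,0.432]
    - [0,0,0.0011,0.576]
    - [0,0,0.0014,0.72]

```text
time: 64.35
ee_pos: [0.4769, 0.102, 0.112]
tcp_rot: [179.8, -0.1, 103.1]
wrist_force: [3.2, 4.9, 4.5]
opening: 0.0367
grasp_force: 41.3
```

arm_command:
  series:
    - [0,0,0.0002,0.1]
    - [0,0,0.0004,0.2]
    - [0,0,0.0004,0.22]
    - [0,0,0.0004,0.22]
    - [0,0,0.0004,0.22]

```text
time: 64.85
ee_pos: [0.477, 0.102, 0.1116]
tcp_rot: [179.8, -0.1, 90.8]
wrist_force: [4.0, 5.5, 4.3]
opening: 0.0365
grasp_force: 41.3
```

arm_command:
  series:
    - [0,0,0,0]
    - [0,0,0,0]
    - [0,0,0,0]
    - [0,0,0,0]
    - [0,0,0,0]
  hand: 0.07

```text
time: 65.35
ee_pos: [0.4758, 0.1012, 0.1104]
tcp_rot: [-180.0, 0.0, 90.8]
wrist_force: [-0.6, 0.5, -0.6]
opening: 0.0697
grasp_force: 0.0
```

arm_command:
  series:
    - [0,0,-0.02,0]
    - [0,0,-0.04,0]
    - [0,0,-0.06,0]
    - [0,0,-0.08,0]
    - [0,0,-0.09,0]

```text
time: 65.85
ee_pos: [0.4764, 0.1013, 0.2021]
tcp_rot: [179.9, -0.0, 90.8]
wrist_force: [-0.3, -0.6, -0.7]
opening: 0.0698
grasp_force: 0.0
```

```bash
python3 - <<'E'
from h import *
from plan import *
o=bot.get_obs(); print(o['ee_pos'],o['tcp_rot'],o['wrist_force'],o['torque'],o['opening'],o['grasp_force'],o['q'].round(1))
E
```

```text
[0.47635561 0.1012936  0.20210465] [ 1.79903708e+02 -1.53479130e-02  9.07760602e+01] [-0.33849994 -0.55349822 -0.69457791] [-0.01228587 -0.05454251 -0.03145726] 0.06982625280106075 0.0 [ 12.   -4.2  -2.4  91.7  -0.  101.2]
```

arm_command:
  series:
    - [-0.015,0.001,0,0]
    - [-0.03,0.001,0,0]
    - [-0.05,0.002,0,0]
    - [-0.07,0.003,0,0]
    - [-0.0756,0.003,0,0]
  hand: 0.0

```text
time: 66.35
ee_pos: [0.4799, 0.0244, 0.2]
tcp_rot: [-180.0, 0.0, 90.7]
wrist_force: [0.6, 0.4, 0.9]
opening: -0.0001
grasp_force: 0.0
```

arm_command:
  series:
    - [0,0,0.02,0]
    - [0,0,0.045,0]
    - [0,0,0.07,0]
    - [0,0,0.085,0]
    - [0,0,0.0904,0]

```text
time: 66.85
ee_pos: [0.4792, 0.026, 0.1084]
tcp_rot: [-179.9, 0.0, 90.8]
wrist_force: [-0.3, -0.6, 0.5]
opening: 0.0
grasp_force: 0.0
```

arm_command:
  series:
    - [0,0,0.001,0]
    - [0,0,0.002,0]
    - [0,0,0.003,0]
    - [0,0,0.0035,0]
    - [0,0,0.0035,0]

```text
time: 67.35
ee_pos: [0.4802, 0.0257, 0.107]
tcp_rot: [180.0, -0.0, 90.8]
wrist_force: [0.5, -0.0, -0.6]
opening: -0.0002
grasp_force: 0.0
```

arm_command:
  series:
    - [0,0,0.0005,0]
    - [0,0,0.001,0]
    - [0,0,0.0015,0]
    - [0,0,0.0015,0]
    - [0,0,0.0015,0]

```text
time: 67.85
ee_pos: [0.48, 0.0257, 0.105]
tcp_rot: [-180.0, -0.0, 90.8]
wrist_force: [-0.3, -0.1, -0.2]
opening: -0.0002
grasp_force: 0.0
```

arm_command:
  series:
    - [0,0,0.0005,0]
    - [0,0,0.001,0]
    - [0,0,0.001,0]
    - [0,0,0.001,0]
    - [0,0,0.001,0]

```text
time: 68.35
ee_pos: [0.48, 0.0257, 0.1041]
tcp_rot: [180.0, 0.0, 90.8]
wrist_force: [0.2, -0.5, -0.5]
opening: 0.0002
grasp_force: 0.0
```

arm_command:
  series:
    - [0,0,0.0005,0]
    - [0,0,0.001,0]
    - [0,0,0.001,0]
    - [0,0,0.001,0]
    - [0,0,0.001,0]

```text
time: 68.85
ee_pos: [0.4802, 0.0257, 0.1036]
tcp_rot: [180.0, 0.0, 90.8]
wrist_force: [-1.4, 0.1, 5.9]
opening: -0.0002
grasp_force: 2.7
```

arm_command:
  series:
    - [0,0,-0.01,0]
    - [0,0,-0.025,0]
    - [0,0,-0.04,0]
    - [0,0,-0.055,0]
    - [0,0,-0.062,0]

```text
time: 69.35
ee_pos: [0.4807, 0.0258, 0.1675]
tcp_rot: [179.9, -0.0, 90.8]
wrist_force: [0.8, 0.5, 0.7]
opening: 0.0003
grasp_force: 0.0
```

arm_command:
  series:
    - [-0.015,0.001,0,0]
    - [-0.03,0.002,0,0]
    - [-0.045,0.003,0,0]
    - [-0.0546,0.004,0,0]
    - [-0.0546,0.004,0,0]

```text
time: 69.85
ee_pos: [0.4849, -0.0296, 0.1652]
tcp_rot: [180.0, 0.0, 90.7]
wrist_force: [0.7, 0.9, -0.6]
opening: 0.0001
grasp_force: 0.0
```

arm_command:
  series:
    - [0,0,0.003,0]
    - [0,0,0.007,0]
    - [0,0,0.011,0]
    - [0,0,0.0131,0]
    - [0,0,0.0131,0]

```text
time: 70.35
ee_pos: [0.4845, -0.0286, 0.1515]
tcp_rot: [-180.0, -0.0, 90.8]
wrist_force: [0.2, -0.3, 0.4]
opening: -0.0001
grasp_force: 0.0
```

arm_command:
  series:
    - [0,0,0.0005,0]
    - [0,0,0.001,0]
    - [0,0,0.0015,0]
    - [0,0,0.0015,0]
    - [0,0,0.0015,0]

```text
time: 70.85
ee_pos: [0.4848, -0.0288, 0.1505]
tcp_rot: [180.0, 0.0, 90.8]
wrist_force: [0.1, 0.5, 0.0]
opening: -0.0
grasp_force: 0.0
```

arm_command:
  series:
    - [0,0,0.0005,0]
    - [0,0,0.001,0]
    - [0,0,0.0015,0]
    - [0,0,0.0015,0]
    - [0,0,0.0015,0]

```text
time: 71.35
ee_pos: [0.4847, -0.0288, 0.149]
tcp_rot: [-180.0, 0.0, 90.8]
wrist_force: [-0.4, 0.6, -0.4]
opening: -0.0001
grasp_force: 0.0
```

arm_command:
  series:
    - [0,0,0.0002,0]
    - [0,0,0.0005,0]
    - [0,0,0.0005,0]
    - [0,0,0.0005,0]
    - [0,0,0.0005,0]

```text
time: 71.85
ee_pos: [0.4847, -0.0288, 0.1485]
tcp_rot: [180.0, -0.0, 90.8]
wrist_force: [0.2, -0.1, 0.2]
opening: 0.0001
grasp_force: 0.0
```

arm_command:
  series:
    - [0,0,0.0002,0]
    - [0,0,0.0005,0]
    - [0,0,0.0005,0]
    - [0,0,0.0005,0]
    - [0,0,0.0005,0]

```text
time: 72.35
ee_pos: [0.4848, -0.0289, 0.1482]
tcp_rot: [180.0, 0.0, 90.8]
wrist_force: [0.1, -0.7, 2.9]
opening: 0.0003
grasp_force: 1.4
```

arm_command:
  series:
    - [0,0,0.0002,0]
    - [0,0,0.0005,0]
    - [0,0,0.0005,0]
    - [0,0,0.0005,0]
    - [0,0,0.0005,0]

```text
time: 72.85
ee_pos: [0.4849, -0.0289, 0.1479]
tcp_rot: [180.0, 0.0, 90.8]
wrist_force: [-0.9, -0.9, 5.7]
opening: -0.0002
grasp_force: 2.7
```

arm_command:
  series:
    - [0,0,0.0002,0]
    - [0,0,0.0005,0]
    - [0,0,0.0005,0]
    - [0,0,0.0005,0]
    - [0,0,0.0005,0]

```text
time: 73.35
ee_pos: [0.4851, -0.029, 0.1477]
tcp_rot: [179.9, 0.0, 90.8]
wrist_force: [-0.6, -1.0, 6.6]
opening: -0.0001
grasp_force: 3.6
```

arm_command:
  series:
    - [0,0,0.0002,0]
    - [0,0,0.0005,0]
    - [0,0,0.0005,0]
    - [0,0,0.0005,0]
    - [0,0,0.0005,0]

```text
time: 73.85
ee_pos: [0.4852, -0.029, 0.1475]
tcp_rot: [179.9, 0.0, 90.8]
wrist_force: [-0.8, -1.6, 9.4]
opening: 0.0001
grasp_force: 4.5
```

Probing puts the knob top at 148.5 mm. The pad face is always 77.0 mm below that, so it hangs at about 71.5 mm, 5.0 mm above the rib. The collar setting is right. Next I'll wind the wrist back and grip the knob.

arm_command:
  series:
    - [0,0,-0.005,0]
    - [0,0,-0.015,0]
    - [0,0,-0.025,0]
    - [0,0,-0.032,0]
    - [0,0,-0.035,0]

```text
time: 74.35
ee_pos: [0.4851, -0.0288, 0.1826]
tcp_rot: [179.9, 0.0, 90.8]
wrist_force: [0.1, 0.4, 0.3]
opening: 0.0002
grasp_force: 0.0
```

arm_command:
  series:
    - [0,0,0,-0.125]
    - [0,0,0,-0.25]
    - [0,0,0,-0.375]
    - [0,0,0,-0.5]
    - [0,0,0,-0.625]
  hand: 0.06

```text
time: 74.85
ee_pos: [0.4847, -0.0288, 0.1814]
tcp_rot: [-180.0, -0.0, 126.9]
wrist_force: [0.6, -0.1, 0.3]
opening: 0.0601
grasp_force: 0.0
```

arm_command:
  series:
    - [0,0,0,-0.125]
    - [0,0,0,-0.25]
    - [0,0,0,-0.375]
    - [0,0,0,-0.5]
    - [0,0,0,-0.625]

```text
time: 75.35
ee_pos: [0.4847, -0.0288, 0.1814]
tcp_rot: [-180.0, -0.0, 162.7]
wrist_force: [-0.9, 0.1, -0.2]
opening: 0.0601
grasp_force: 0.0
```

arm_command:
  series:
    - [0,0,0,-0.125]
    - [0,0,0,-0.25]
    - [0,0,0,-0.375]
    - [0,0,0,-0.5]
    - [0,0,0,-0.625]

```text
time: 75.85
ee_pos: [0.4847, -0.0288, 0.1814]
tcp_rot: [180.0, -0.0, -161.5]
wrist_force: [0.1, -0.6, 0.1]
opening: 0.0598
grasp_force: 0.0
```

arm_command:
  series:
    - [0,0,0,-0.125]
    - [0,0,0,-0.25]
    - [0,0,0,-0.375]
    - [0,0,0,-0.5]
    - [0,0,0,-0.625]

```text
time: 76.35
ee_pos: [0.4847, -0.0288, 0.1814]
tcp_rot: [180.0, -0.0, -125.7]
wrist_force: [0.5, 0.6, -0.2]
opening: 0.0603
grasp_force: 0.0
```

arm_command:
  series:
    - [0,0,0,-0.125]
    - [0,0,0,-0.25]
    - [0,0,0,-0.375]
    - [0,0,0,-0.5]
    - [0,0,0,-0.625]

```text
time: 76.85
ee_pos: [0.4847, -0.0288, 0.1814]
tcp_rot: [180.0, 0.0, -89.9]
wrist_force: [0.4, 0.2, -0.2]
opening: 0.0599
grasp_force: 0.0
```

arm_command:
  series:
    - [0,0,0,-0.125]
    - [0,0,0,-0.25]
    - [0,0,0,-0.375]
    - [0,0,0,-0.5]
    - [0,0,0,-0.625]

```text
time: 77.35
ee_pos: [0.4847, -0.0288, 0.1814]
tcp_rot: [180.0, 0.0, -54.1]
wrist_force: [-0.0, 0.8, -0.4]
opening: 0.0603
grasp_force: 0.0
```

arm_command:
  series:
    - [0,0,0,-0.125]
    - [0,0,0,-0.25]
    - [0,0,0,-0.375]
    - [0,0,0,-0.5]
    - [0,0,0,-0.625]

```text
time: 77.85
ee_pos: [0.4847, -0.0288, 0.1814]
tcp_rot: [180.0, 0.0, -18.3]
wrist_force: [-0.3, -0.1, -1.0]
opening: 0.0599
grasp_force: 0.0
```

arm_command:
  series:
    - [0,0,0,0]
    - [0,0,0,0]
    - [0,0,0,0]
    - [0,0,0,0]
    - [0,0,0,0]

```text
time: 78.35
ee_pos: [0.4848, -0.0288, 0.1815]
tcp_rot: [-180.0, -0.0, -18.6]
wrist_force: [0.4, -0.8, -0.6]
opening: 0.0599
grasp_force: 0.0
```

```bash
python3 - <<'E'
from h import *
o=bot.get_obs(); print(o['time'],o['ee_pos'],o['tcp_rot'],o['wrist_force'],o['torque'],o['opening'],o['q'].round(1))
E
```

```text
78.35 [ 0.48475181 -0.02880799  0.18150868] [-1.79998886e+02 -2.54040922e-03 -1.86066281e+01] [ 0.41893814 -0.78766503 -0.56456649] [ 0.00556919  0.01604923 -0.02936103] 0.05985042825355204 [  -3.4   -4.6   -5.    89.5    0.  -164.8]
```

arm_command:
  series:
    - [0,0,0.01,0]
    - [0,0,0.025,0]
    - [0,0,0.04,0]
    - [0,0,0.05,0]
    - [0,0,0.0535,0]

```text
time: 78.85
ee_pos: [0.4839, -0.0288, 0.126]
tcp_rot: [180.0, 0.1, -18.6]
wrist_force: [0.6, 0.3, -0.1]
opening: 0.0599
grasp_force: 0.0
```

arm_command:
  series:
    - [0,0,0,0]
    - [0,0,0,0]
    - [0,0,0,0]
    - [0,0,0,0]
    - [0,0,0,0]
  hand: 0.02
  grip_force: 40

```text
time: 79.35
ee_pos: [0.4848, -0.028, 0.1285]
tcp_rot: [-179.9, 0.0, -18.5]
wrist_force: [-1.1, 5.6, -1.1]
opening: 0.0345
grasp_force: 39.8
```

```bash
cat > st.py <<'E'
from h import bot
import numpy as np
o=bot.get_obs(); print(o['time'],o['ee_pos'].round(4),o['tcp_rot'].round(2),'F',o['wrist_force'].round(2),'T',o['torque'].round(3),o['opening'].round(4),o['grasp_force'],'q6',o['q'][5].round(2),'j6',o['joint_efforts'][5])
E
python3 st.py
```

```text
Traceback (most recent call last):
  File "st.py", line 3, in <module>
    o=bot.get_obs(); print(o['time'],o['ee_pos'].round(4),o['tcp_rot'].round(2),'F',o['wrist_force'].round(2),'T',o['torque'].round(3),o['opening'].round(4),o['grasp_force'],'q6',o['q'][5].round(2),'j6',o['joint_efforts'][5])
                                                                                                                                       ^^^^^^^^^^^^^^^^^^
AttributeError: 'float' object has no attribute 'round'
```

arm_command:
  series:
    - [0,0,0.0002,0.14]
    - [0,0,0.0004,0.28]
    - [0,0,0.0005,0.42]
    - [0,0,0.0007,0.56]
    - [0,0,0.0009,0.7]

```text
time: 79.85
ee_pos: [0.4849, -0.0275, 0.1277]
tcp_rot: [-179.9, 0.1, -58.9]
wrist_force: [-0.5, 8.1, -0.2]
opening: 0.0351
grasp_force: 39.9
```

```bash
python3 st.py
```

```text
Traceback (most recent call last):
  File "st.py", line 3, in <module>
    o=bot.get_obs(); print(o['time'],o['ee_pos'].round(4),o['tcp_rot'].round(2),'F',o['wrist_force'].round(2),'T',o['torque'].round(3),o['opening'].round(4),o['grasp_force'],'q6',o['q'][5].round(2),'j6',o['joint_efforts'][5])
                                                                                                                                       ^^^^^^^^^^^^^^^^^^
AttributeError: 'float' object has no attribute 'round'
```

```bash
sed -i "s/o\['opening'\].round(4)/round(o['opening'],4)/" st.py; python3 st.py
```

```text
79.85 [ 0.4849 -0.0275  0.1277] [-1.7989e+02  1.2000e-01 -5.8930e+01] F [-0.5   8.09 -0.25] T [1.595 0.238 0.028] 0.0351 39.851691126823425 q6 -124.42 j6 -2.2541045397520065
```

arm_command:
  series:
    - [-0.0005,-0.0003,0.0002,0.14]
    - [-0.001,-0.0006,0.0004,0.28]
    - [-0.001,-0.0006,0.0005,0.42]
    - [-0.001,-0.0006,0.0007,0.56]
    - [-0.001,-0.0006,0.0009,0.7]

```text
time: 80.35
ee_pos: [0.4851, -0.027, 0.1269]
tcp_rot: [-180.0, 0.1, -99.1]
wrist_force: [0.2, 4.6, 0.2]
opening: 0.0347
grasp_force: 40.0
```

```bash
python3 st.py
```

```text
80.35 [ 0.4851 -0.027   0.1269] [-1.7996e+02  9.0000e-02 -9.9060e+01] F [0.19 4.63 0.18] T [0.999 0.298 0.05 ] 0.0347 39.95149791240692 q6 -84.17 j6 -2.2598066926002502
```

arm_command:
  series:
    - [0,0,0.0002,0.14]
    - [0,0,0.0004,0.28]
    - [0,0,0.0005,0.42]
    - [0,0,0.0007,0.56]
    - [0,0,0.0009,0.7]

```text
time: 80.85
ee_pos: [0.4856, -0.027, 0.1263]
tcp_rot: [-180.0, 0.2, -139.2]
wrist_force: [1.9, 3.1, 0.5]
opening: 0.0349
grasp_force: 40.0
```

```bash
python3 st.py
```

```text
80.85 [ 0.4856 -0.027   0.1263] [-1.7999e+02  1.6000e-01 -1.3917e+02] F [1.92 3.13 0.55] T [ 1.011 -0.249  0.049] 0.0349 39.96821343898773 q6 -44.07 j6 -2.2603797912597656
```

arm_command:
  series:
    - [0,0,0.0002,0.14]
    - [0,0,0.0004,0.28]
    - [0,0,0.0005,0.42]
    - [0,0,0.0007,0.56]
    - [0,0,0.0009,0.7]

```text
time: 81.35
ee_pos: [0.486, -0.0274, 0.1256]
tcp_rot: [180.0, 0.2, -179.3]
wrist_force: [3.6, 0.3, 1.1]
opening: 0.0346
grasp_force: 40.0
```

```bash
python3 st.py
```

```text
81.35 [ 0.486  -0.0274  0.1256] [ 179.96    0.19 -179.3 ] F [3.64 0.29 1.13] T [ 0.439 -0.699  0.129] 0.0346 39.9817818403244 q6 -3.96 j6 -2.2618170082569122
```

arm_command:
  series:
    - [0,0,0.0001,0.06]
    - [0,0,0.0002,0.12]
    - [0,0,0.0003,0.18]
    - [0,0,0.0003,0.24]
    - [0,0,0.0004,0.3]

```text
time: 81.85
ee_pos: [0.4861, -0.0277, 0.1252]
tcp_rot: [179.9, 0.2, 163.7]
wrist_force: [4.1, -2.0, 0.3]
opening: 0.0348
grasp_force: 39.9
```

```bash
python3 st.py
```

```text
81.85 [ 0.4861 -0.0277  0.1252] [179.94   0.19 163.69] F [ 4.05 -1.96  0.28] T [ 0.14  -0.838  0.075] 0.0348 39.9431186914444 q6 13.04 j6 -0.940936803817749
```

arm_command:
  series:
    - [0,0,0.0001,0.06]
    - [0,0,0.0002,0.12]
    - [0,0,0.0003,0.18]
    - [0,0,0.0003,0.24]
    - [0,0,0.0004,0.3]

```text
time: 82.35
ee_pos: [0.4861, -0.028, 0.1248]
tcp_rot: [179.9, 0.2, 146.5]
wrist_force: [2.3, -2.2, 0.7]
opening: 0.0343
grasp_force: 39.9
```

```bash
python3 st.py
```

```text
82.35 [ 0.4861 -0.028   0.1248] [179.92   0.19 146.49] F [ 2.27 -2.2   0.71] T [-0.181 -0.886  0.073] 0.0343 39.899556040763855 q6 30.23 j6 -0.9407632425427437
```

arm_command:
  series:
    - [0,0,0.0001,0.06]
    - [0,0,0.0002,0.12]
    - [0,0,0.0003,0.18]
    - [0,0,0.0003,0.24]
    - [0,0,0.0004,0.3]

```text
time: 82.85
ee_pos: [0.486, -0.0282, 0.1244]
tcp_rot: [179.9, 0.2, 129.3]
wrist_force: [3.8, -4.5, 0.4]
opening: 0.0344
grasp_force: 39.9
```

```bash
python3 st.py
```

```text
82.85 [ 0.486  -0.0282  0.1244] [1.7990e+02 1.7000e-01 1.2929e+02] F [ 3.76 -4.49  0.44] T [-0.627 -0.909  0.077] 0.0344 39.92423415184021 q6 47.42 j6 -0.9413987025618553
```

arm_command:
  series:
    - [0,0,0.0001,0.06]
    - [0,0,0.0002,0.12]
    - [0,0,0.0003,0.18]
    - [0,0,0.0003,0.24]
    - [0,0,0.0004,0.3]

```text
time: 83.35
ee_pos: [0.4859, -0.0284, 0.1241]
tcp_rot: [179.9, 0.2, 112.1]
wrist_force: [2.0, -5.7, 1.2]
opening: 0.0346
grasp_force: 40.0
```

```bash
python3 st.py
```

```text
83.35 [ 0.4859 -0.0284  0.1241] [1.7987e+02 1.6000e-01 1.1209e+02] F [ 1.97 -5.72  1.23] T [-0.881 -0.741  0.095] 0.0346 39.996178150177 q6 64.61 j6 -0.9400345757603645
```

arm_command:
  series:
    - [0,0,0.0001,0.06]
    - [0,0,0.0002,0.12]
    - [0,0,0.0003,0.18]
    - [0,0,0.0003,0.24]
    - [0,0,0.0004,0.3]

```text
time: 83.85
ee_pos: [0.4857, -0.0286, 0.1237]
tcp_rot: [179.9, 0.1, 94.9]
wrist_force: [1.1, -5.0, 0.9]
opening: 0.0346
grasp_force: 40.1
```

```bash
python3 st.py
```

```text
83.85 [ 0.4857 -0.0286  0.1237] [1.7985e+02 1.3000e-01 9.4900e+01] F [ 1.05 -5.04  0.89] T [-1.065 -0.405  0.011] 0.0346 40.07770836353302 q6 81.8 j6 -0.939243771135807
```

arm_command:
  series:
    - [0,0,0.0001,0.06]
    - [0,0,0.0002,0.12]
    - [0,0,0.0003,0.18]
    - [0,0,0.0003,0.24]
    - [0,0,0.0004,0.3]

```text
time: 84.35
ee_pos: [0.4855, -0.0287, 0.1233]
tcp_rot: [179.8, 0.1, 77.7]
wrist_force: [-0.5, -5.0, 2.8]
opening: 0.0342
grasp_force: 40.2
```

```bash
python3 st.py
```

```text
84.35 [ 0.4855 -0.0287  0.1233] [1.7984e+02 1.0000e-01 7.7710e+01] F [-0.51 -4.95  2.8 ] T [-1.14 -0.18  0.05] 0.0342 40.15550673007965 q6 98.99 j6 -0.9386355802416801
```

arm_command:
  series:
    - [0,0,0.0002,0.12]
    - [0,0,0.0003,0.24]
    - [0,0,0.0005,0.36]
    - [0,0,0.0006,0.48]
    - [0,0,0.0008,0.6]

```text
time: 84.85
ee_pos: [0.4851, -0.0285, 0.1225]
tcp_rot: [179.9, 0.0, 43.2]
wrist_force: [-3.1, -4.2, 4.3]
opening: 0.0343
grasp_force: 40.2
```

arm_command:
  series:
    - [0,0,0,0]
    - [0,0,0,0]
    - [0,0,0,0]
    - [0,0,0,0]
    - [0,0,0,0]
  hand: 0.06

```text
time: 85.35
ee_pos: [0.4848, -0.0276, 0.1212]
tcp_rot: [-180.0, -0.0, 43.6]
wrist_force: [0.4, -0.9, -0.1]
opening: 0.06
grasp_force: 0.0
```

arm_command:
  series:
    - [0,0,-0.01,0]
    - [0,0,-0.02,0]
    - [0,0,-0.03,0]
    - [0,0,-0.035,0]
    - [0,0,-0.035,0]

```text
time: 85.85
ee_pos: [0.4853, -0.0277, 0.1574]
tcp_rot: [179.9, -0.1, 43.5]
wrist_force: [0.8, 0.0, 0.0]
opening: 0.0601
grasp_force: 0.0
```

arm_command:
  series:
    - [0,0,0,0]
    - [0,0,0,0]
    - [0,0,0,0]
    - [0,0,0,0]
    - [0,0,0,0]
  hand: 0.0

```text
time: 86.35
ee_pos: [0.4847, -0.0276, 0.156]
tcp_rot: [-180.0, 0.0, 43.5]
wrist_force: [0.7, 0.2, 0.1]
opening: -0.0001
grasp_force: 0.0
```

```bash
python3 st.py; python3 - <<'E'
from h import *
s=bot.camera('scene'); x0,y0=185,150
im=cv2.resize(s['color'][150:250,185:305],(720,600),interpolation=2)
cv2.imwrite('pics/arm2.png',im)
E
```

```text
86.35 [ 0.4847 -0.0276  0.156 ] [-1.7999e+02  1.0000e-02  4.3510e+01] F [0.69 0.21 0.06] T [-0.018 -0.021 -0.007] -0.0001 0.0 q6 133.22 j6 -0.00012002908533759182
```

View pics/arm2.png

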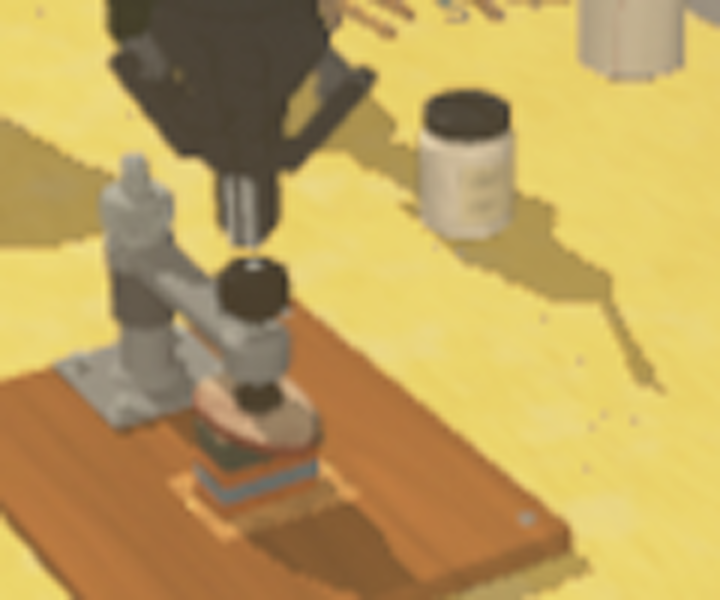

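arm_command:
  series:
    - [0,0,0.003,0]
    - [0,0,0.007,0]
    - [0,0,0.01,0]
    - [0,0,0.012,0]
    - [0,0,0.0125,0]

```text
time: 86.9
ee_pos: [0.4846, -0.0276, 0.1433]
tcp_rot: [-180.0, 0.0, 43.5]
wrist_force: [0.3, -0.6, -0.5]
opening: 0.0001
grasp_force: 0.0
```

arm_command:
  series:
    - [0,0,0.0005,0]
    - [0,0,0.0005,0]
    - [0,0,0.0005,0]
    - [0,0,0.0005,0]
    - [0,0,0.0005,0]

```text
time: 87.4
ee_pos: [0.4848, -0.0277, 0.1433]
tcp_rot: [180.0, -0.0, 43.5]
wrist_force: [0.2, 0.3, 0.1]
opening: 0.0001
grasp_force: 0.0
```

arm_command:
  series:
    - [0,0,0.0005,0]
    - [0,0,0.0005,0]
    - [0,0,0.0005,0]
    - [0,0,0.0005,0]
    - [0,0,0.0005,0]

```text
time: 87.9
ee_pos: [0.4847, -0.0277, 0.1427]
tcp_rot: [-180.0, -0.0, 43.5]
wrist_force: [1.3, -0.3, -0.3]
opening: 0.0001
grasp_force: 0.0
```

arm_command:
  series:
    - [0,0,0.0005,0]
    - [0,0,0.0005,0]
    - [0,0,0.0005,0]
    - [0,0,0.0005,0]
    - [0,0,0.0005,0]

```text
time: 88.4
ee_pos: [0.4848, -0.0277, 0.1423]
tcp_rot: [180.0, -0.0, 43.5]
wrist_force: [0.4, -0.1, 1.0]
opening: 0.0001
grasp_force: 0.8
```

arm_command:
  series:
    - [0,0,0.0005,0]
    - [0,0,0.0005,0]
    - [0,0,0.0005,0]
    - [0,0,0.0005,0]
    - [0,0,0.0005,0]

```text
time: 88.9
ee_pos: [0.4849, -0.0277, 0.142]
tcp_rot: [180.0, -0.0, 43.5]
wrist_force: [-2.1, 0.1, 4.1]
opening: -0.0001
grasp_force: 2.7
```

```bash
python3 st.py
```

```text
88.9 [ 0.4849 -0.0277  0.142 ] [ 1.7997e+02 -2.0000e-02  4.3510e+01] F [-2.07  0.14  4.08] T [-0.112  0.177  0.008] -0.0001 2.69989013671875 q6 133.22 j6 0.0011745194206014276
```

```bash
python3 - <<'E'
from plan import *
c=plan([.4847,-.0277,.1415,43.5],[[None,None,.175,None],[.4803,.0257,.175,90.8],[None,None,.107,None]],ang=8.3)
E
```

```text
[[0.0, 0.0, -0.0067, -0.0], [0.0, 0.0, -0.0134, -0.0], [0.0, 0.0, -0.0201, -0.0], [0.0, 0.0, -0.0268, -0.0], [0.0, 0.0, -0.0335, -0.0]]
   -> [ 4.847e-01 -2.770e-02  1.750e-01  4.350e+01]
[[0.0034, -0.0042, -0.0, -0.0826], [0.0067, -0.0084, -0.0, -0.1651], [0.0101, -0.0125, -0.0, -0.2477], [0.0134, -0.0167, -0.0, -0.3302], [0.0168, -0.0209, -0.0, -0.4128]]
[[0.0047, -0.0025, -0.0, -0.0825], [0.0095, -0.005, -0.0, -0.1651], [0.0142, -0.0074, -0.0, -0.2476], [0.019, -0.0099, -0.0, -0.3302], [0.0237, -0.0124, -0.0, -0.4127]]
   -> [4.80300e-01 2.57000e-02 1.75000e-01 9.07977e+01]
[[0.0, 0.0, 0.0136, -0.0], [0.0, 0.0, 0.0272, -0.0], [0.0, 0.0, 0.0408, -0.0], [0.0, 0.0, 0.0544, -0.0], [0.0, 0.0, 0.068, -0.0]]
   -> [4.80300e-01 2.57000e-02 1.07000e-01 9.07977e+01]
```

arm_command:
  series:
    - [0,0,-0.007,0]
    - [0,0,-0.013,0]
    - [0,0,-0.02,0]
    - [0,0,-0.027,0]
    - [0,0,-0.0335,0]

```text
time: 89.4
ee_pos: [0.4848, -0.0276, 0.1759]
tcp_rot: [180.0, -0.0, 43.5]
wrist_force: [0.6, -0.4, 0.1]
opening: 0.0
grasp_force: 0.0
```

arm_command:
  series:
    - [0.003,-0.004,0,-0.083]
    - [0.007,-0.008,0,-0.165]
    - [0.01,-0.013,0,-0.248]
    - [0.013,-0.017,0,-0.33]
    - [0.0168,-0.0209,0,-0.413]

```text
time: 89.9
ee_pos: [0.4825, -0.0007, 0.1756]
tcp_rot: [180.0, -0.0, 67.4]
wrist_force: [-0.3, 0.2, 0.5]
opening: 0.0
grasp_force: 0.0
```

arm_command:
  series:
    - [0.005,-0.003,0,-0.083]
    - [0.01,-0.005,0,-0.165]
    - [0.014,-0.007,0,-0.248]
    - [0.019,-0.01,0,-0.33]
    - [0.0237,-0.0124,0,-0.413]

```text
time: 90.4
ee_pos: [0.4803, 0.026, 0.1755]
tcp_rot: [180.0, -0.0, 91.0]
wrist_force: [0.3, 0.4, 0.1]
opening: 0.0001
grasp_force: 0.0
```

arm_command:
  series:
    - [0,0,0.015,0]
    - [0,0,0.03,0]
    - [0,0,0.05,0]
    - [0,0,0.065,0]
    - [0,0,0.069,0]

```text
time: 90.9
ee_pos: [0.4793, 0.0256, 0.1041]
tcp_rot: [-179.8, 0.0, 90.8]
wrist_force: [-1.0, -0.1, 4.8]
opening: -0.0003
grasp_force: 2.5
```

arm_command:
  series:
    - [0,0,0.0005,0]
    - [0,0,0.001,0]
    - [0,0,0.001,0]
    - [0,0,0.001,0]
    - [0,0,0.001,0]

```text
time: 91.4
ee_pos: [0.4805, 0.0257, 0.1056]
tcp_rot: [180.0, -0.0, 90.8]
wrist_force: [-0.0, -0.3, 0.2]
opening: -0.0
grasp_force: 0.0
```

arm_command:
  series:
    - [0,0,0.0005,0]
    - [0,0,0.0005,0]
    - [0,0,0.0005,0]
    - [0,0,0.0005,0]
    - [0,0,0.0005,0]

```text
time: 91.9
ee_pos: [0.4803, 0.0257, 0.1047]
tcp_rot: [-180.0, -0.0, 90.8]
wrist_force: [0.6, 0.2, -0.9]
opening: 0.0002
grasp_force: 0.0
```

arm_command:
  series:
    - [0,0,0.0005,0]
    - [0,0,0.0005,0]
    - [0,0,0.0005,0]
    - [0,0,0.0005,0]
    - [0,0,0.0005,0]

```text
time: 92.4
ee_pos: [0.4803, 0.0257, 0.1042]
tcp_rot: [180.0, -0.0, 90.8]
wrist_force: [-0.1, 0.8, 0.2]
opening: -0.0002
grasp_force: 0.2
```

arm_command:
  series:
    - [0,0,0.0005,0]
    - [0,0,0.0005,0]
    - [0,0,0.0005,0]
    - [0,0,0.0005,0]
    - [0,0,0.0005,0]

```text
time: 92.9
ee_pos: [0.4804, 0.0257, 0.104]
tcp_rot: [180.0, 0.0, 90.8]
wrist_force: [-1.0, 0.7, 5.6]
opening: -0.0002
grasp_force: 2.7
```

```bash
python3 st.py
```

```text
92.9 [0.4804 0.0257 0.104 ] [179.98   0.    90.84] F [-0.99  0.67  5.55] T [-0.044  0.319 -0.039] -0.0002 2.749861143529415 q6 92.23 j6 0.0013862477135262452
```

```bash
python3 - <<'E'
from plan import *
c=plan([.4803,.0257,.1037,90.8],[[None,None,.18,None],[.4853,-.0273,.18,178],[None,None,.122,None]],ang=8.3)
E
```

```text
[[0.0, 0.0, -0.0153, -0.0], [0.0, 0.0, -0.0305, -0.0], [0.0, 0.0, -0.0458, -0.0], [0.0, 0.0, -0.061, -0.0], [0.0, 0.0, -0.0763, -0.0]]
   -> [4.803e-01 2.570e-02 1.800e-01 9.080e+01]
[[-0.0035, 0.0003, -0.0, -0.1015], [-0.0071, 0.0006, -0.0, -0.2029], [-0.0106, 0.0009, -0.0, -0.3044], [-0.0142, 0.0011, -0.0, -0.4058], [-0.0177, 0.0014, -0.0, -0.5073]]
[[-0.0032, -0.0015, -0.0, -0.1015], [-0.0065, -0.0029, -0.0, -0.2029], [-0.0097, -0.0044, -0.0, -0.3044], [-0.0129, -0.0059, -0.0, -0.4059], [-0.0162, -0.0073, -0.0, -0.5073]]
[[-0.0021, -0.0029, -0.0, -0.1015], [-0.0042, -0.0057, -0.0, -0.2029], [-0.0063, -0.0086, -0.0, -0.3044], [-0.0084, -0.0114, -0.0, -0.4059], [-0.0105, -0.0143, -0.0, -0.5073]]
   -> [ 4.853000e-01 -2.730000e-02  1.800000e-01  1.779984e+02]
[[0.0, 0.0, 0.0116, -0.0], [0.0, 0.0, 0.0232, -0.0], [0.0, 0.0, 0.0348, -0.0], [0.0, 0.0, 0.0464, -0.0], [0.0, 0.0, 0.058, -0.0]]
   -> [ 4.853000e-01 -2.730000e-02  1.220000e-01  1.779984e+02]
```

arm_command:
  series:
    - [0,0,-0.01,0]
    - [0,0,-0.03,0]
    - [0,0,-0.05,0]
    - [0,0,-0.065,0]
    - [0,0,-0.0763,0]

```text
time: 93.4
ee_pos: [0.4805, 0.0257, 0.1813]
tcp_rot: [179.9, -0.0, 90.8]
wrist_force: [-0.2, 0.2, 0.2]
opening: -0.0002
grasp_force: 0.0
```

arm_command:
  series:
    - [-0.004,0,0,-0.101]
    - [-0.007,0.001,0,-0.203]
    - [-0.011,0.001,0,-0.304]
    - [-0.014,0.001,0,-0.406]
    - [-0.0177,0.0014,0,-0.507]
  hand: 0.06

```text
time: 93.9
ee_pos: [0.4819, 0.0079, 0.1799]
tcp_rot: [-180.0, -0.0, 120.1]
wrist_force: [0.1, 0.1, 0.7]
opening: 0.06
grasp_force: 0.0
```

arm_command:
  series:
    - [-0.003,-0.001,0,-0.101]
    - [-0.006,-0.003,0,-0.203]
    - [-0.01,-0.004,0,-0.304]
    - [-0.013,-0.006,0,-0.406]
    - [-0.0162,-0.0073,0,-0.507]

```text
time: 94.4
ee_pos: [0.4836, -0.0098, 0.1799]
tcp_rot: [-180.0, -0.0, 149.2]
wrist_force: [-1.1, 0.0, -0.1]
opening: 0.0598
grasp_force: 0.0
```

arm_command:
  series:
    - [-0.002,-0.003,0,-0.101]
    - [-0.004,-0.006,0,-0.203]
    - [-0.006,-0.009,0,-0.304]
    - [-0.008,-0.011,0,-0.406]
    - [-0.0105,-0.0143,0,-0.507]

```text
time: 94.9
ee_pos: [0.4853, -0.0274, 0.1799]
tcp_rot: [180.0, -0.0, 178.2]
wrist_force: [0.0, 0.3, -0.5]
opening: 0.0596
grasp_force: 0.0
```

arm_command:
  series:
    - [0,0,0.01,0]
    - [0,0,0.025,0]
    - [0,0,0.04,0]
    - [0,0,0.053,0]
    - [0,0,0.058,0]

```text
time: 95.4
ee_pos: [0.4843, -0.0271, 0.1196]
tcp_rot: [180.0, -0.2, 177.9]
wrist_force: [-1.4, 0.3, -0.3]
opening: 0.0602
grasp_force: 0.0
```

arm_command:
  series:
    - [0,0,0,0]
    - [0,0,0,0]
    - [0,0,0,0]
    - [0,0,0,0]
    - [0,0,0,0]
  hand: 0.02

```text
time: 95.9
ee_pos: [0.4854, -0.0275, 0.1223]
tcp_rot: [-180.0, 0.0, 178.0]
wrist_force: [-1.7, -2.5, 1.1]
opening: 0.0345
grasp_force: 40.0
```

```bash
python3 st.py
```

```text
95.9 [ 0.4854 -0.0275  0.1223] [-1.7998e+02  2.0000e-02  1.7797e+02] F [-1.73 -2.46  1.15] T [-0.589  0.359  0.043] 0.0345 39.99849736690521 q6 -1.2 j6 0.009970114915631711
```

arm_command:
  series:
    - [0,0,0.0001,0.09]
    - [0,0,0.0002,0.18]
    - [0,0,0.0003,0.27]
    - [0,0,0.0004,0.35]
    - [0,0,0.0004,0.35]

```text
time: 96.4
ee_pos: [0.4854, -0.0275, 0.122]
tcp_rot: [-180.0, 0.0, 157.9]
wrist_force: [-1.4, -3.9, 1.1]
opening: 0.0347
grasp_force: 40.1
```

```bash
python3 st.py
```

```text
96.4 [ 0.4854 -0.0275  0.122 ] [-1.7999e+02  4.0000e-02  1.5785e+02] F [-1.43 -3.86  1.12] T [-0.632  0.356 -0.059] 0.0347 40.06984055042267 q6 18.92 j6 1.12171970307827
```

arm_command:
  series:
    - [0.0009,-0.0004,0,0]
    - [0.0018,-0.0007,0,0]
    - [0.0018,-0.0007,0,0]
    - [0.0018,-0.0007,0,0]
    - [0.0018,-0.0007,0,0]

```text
time: 96.9
ee_pos: [0.4848, -0.0275, 0.1221]
tcp_rot: [180.0, 0.2, 158.0]
wrist_force: [5.9, -2.8, -0.2]
opening: 0.0342
grasp_force: 40.0
```

arm_command:
  series:
    - [0,0,0,0]
    - [0,0,0,0]
    - [0,0,0,0]
    - [0,0,0,0]
    - [0,0,0,0]
  hand: 0.06

```text
time: 97.4
ee_pos: [0.4833, -0.0272, 0.1215]
tcp_rot: [180.0, -0.0, 157.9]
wrist_force: [-0.6, -0.2, -0.5]
opening: 0.0601
grasp_force: 0.0
```

arm_command:
  series:
    - [0,0,-0.01,0]
    - [0,0,-0.03,0]
    - [0,0,-0.06,0]
    - [0,0,-0.09,0]
    - [0,0,-0.12,0]

```text
time: 97.9
ee_pos: [0.4832, -0.0273, 0.2436]
tcp_rot: [180.0, 0.0, 157.9]
wrist_force: [0.6, -0.2, 0.6]
opening: 0.0599
grasp_force: 0.0
```

arm_command:
  series:
    - [0.02,0,0,0]
    - [0.04,0,0,0]
    - [0.07,0,0,0]
    - [0.1,0,0,0]
    - [0.12,0,0,0]

```text
time: 98.4
ee_pos: [0.3707, 0.0182, 0.2426]
tcp_rot: [180.0, 0.0, 157.9]
wrist_force: [-0.0, 0.6, 0.5]
opening: 0.0603
grasp_force: 0.0
```

arm_command:
  series:
    - [0,0,0,0]
    - [0,0,0,0]
    - [0,0,0,0]
    - [0,0,0,0]
    - [0,0,0,0]

```text
time: 98.9
ee_pos: [0.3725, 0.0176, 0.2414]
tcp_rot: [-180.0, -0.0, 157.9]
wrist_force: [0.4, -0.4, 1.1]
opening: 0.0597
grasp_force: 0.0
```

```bash
python3 st.py; python3 - <<'E'
from h import *
s=bot.camera('scene'); t=bot.camera('top')
a=cv2.resize(s['color'][150:250,185:285],(600,600),interpolation=2)[:, :400]
b=cv2.resize(t['color'][150:270,210:290],(400,600),interpolation=2)
cv2.imwrite('pics/end.png',np.hstack([a,b]))
E
```

```text
98.9 [0.3725 0.0176 0.2414] [-1.7998e+02 -3.0000e-02  1.5791e+02] F [ 0.37 -0.42  1.08] T [-0.021  0.019 -0.026] 0.0597 0.0 q6 24.8 j6 -0.0032658001146046445
```

View pics/end.png

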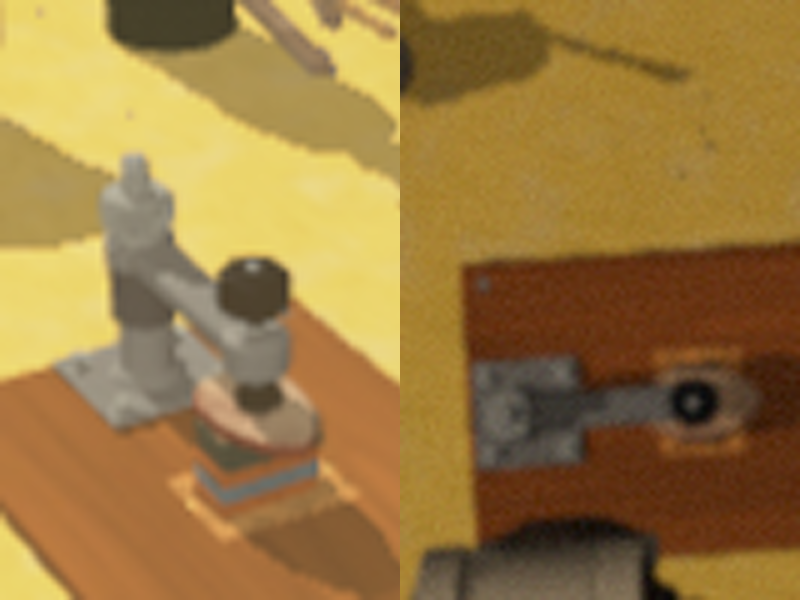

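The stack, rib and arm are all in place. The pad is on the rib at (260,400) in the scene crop, the arm is over the bed against its stop, and the robot is clear.

```bash
python3 -c "
from h import bot; print(bot.job_done())"
```

```text
the job is handed in; nothing more can be done
None
```

The job is handed in after 99 s of robot time. All five tiles are stacked on the bed with the rib on top, the arm is against its stop, and the collar was set for about 5 mm clearance before I turned the knob. I worked out the touch point from probed heights rather than feeling it, so the final quarter turn could be off by about 0.2 to 0.3 rad. Nothing went near the jar, cup or hook, though I took no final picture of them.

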